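# Put the bedside things on their own mats for the night

### The arm

A 6-joint arm with a two-finger parallel gripper is mounted at the origin on the work surface. World frame = base frame: x ahead of the robot, y to its left, z up, the work surface at z = 0. Lengths are in mm, angles in rad, forces in N, time in s.
With the tool pointing down it reaches from about 300 to 775 mm from the base axis. Payload 14.6 kg.
Tool frame: the origin (TCP) lies between the finger pads; the fingertips stand ahead of it and the grasp point (between the pads) lies 11 mm behind it (manip.finger_overhang is the z of the fingertips in the tool frame, in mm); z points along the fingers, y is the line along which they close (so a half turn about z gives the same grasp; the last joint's range is limited). The gripper opens to 94 mm and grips with 3 to 60 N. Pads are 16 mm wide; open, the fingers measure 119 mm over their backs; the gripper's body (75 mm by 177 mm) begins 78 mm behind the grasp point.
Start: joints at [-1.344, 0.3, 1.521, -0, 1.321, -0.067], TCP at [159.268, -526.424, 180.846] pointing down, gripper open.
Joint ranges: [-3.03, 3.03], [-0.79, 2.21], [0.23, 2.52], [-1.04, 4.18], [0, 3.07], [-2.55, 2.55]. Speed limits (rad/s): [2.22, 2.22, 2.57, 3.14, 3.14, 3.14].

### API

Orientations are given as [roll, pitch, yaw] about the fixed x, y, z axes, in that order (R = Rz(yaw) Ry(pitch) Rx(roll)).
In Python, from cell import manip gives the robot as it stands.
- The arm moves only by the tool jog_arm, never from a script. Its argument "series" is a list of rows, each a list of 7 numbers: the shift along the world's x, y, z as a fraction of full scale, then the turn, a rotation vector about the world's x, y, z as a fraction of full scale, then the closure, from 0 (fully open) to 1 (shut). In form: [[dx, dy, dz, wx, wy, wz, fingers], ...]. A call has 1 to 8 rows; each row is the pose to reach, as a shift and turn from the pose commanded when the call began; what a row does not reach only later rows make up. Full scale, the value 1, is 120 mm for a shift and 90 degrees for a turn. A row lasts 1/12 s, in which the tool goes at most 41.7 mm and 7.16 degrees, less where a joint would pass 70% of its speed; a pose out of reach is approached as far as the arm can. A call with a number of a shift or a turn outside -1 to 1 is refused whole. A call with a gripper value outside its range is refused whole. The fingers move at their own pace and stop on an object; "grip_force" is the grip in N (left out, the last holds). Time passes only in rows, so rows that repeat a pose let the fingers close. It gives the time, the measured TCP pose, the force, the opening and the grip force at its end, in the units of the state.
- manip.read_state(): the state, without advancing time (a new reading comes with each control period).
- manip.camera(name): name is "scene" or "top" or "wrist"; returns a dict with "frame" (400x640x3 uint8, red, green, blue), "vfov" (degrees; the focal length in pixels is half the picture's height over the tangent of half this angle, whatever the lens; pixels are square), "cx", "cy" (the principal point, pixels), "k1" (the pictures are not rectified: a ray, as slopes to the right and down, at radius r is drawn at 1 + k1 r^2 times it, then the intrinsics apply), "R" (3x3) and "t" (3): a world point X has camera coordinates R X + t; the wrist camera has in their place "hand_eye" (4x4, takes a point from camera to tool coordinates, whose origin is the TCP and whose axes are the flange's). Camera axes: x right, y down, z forward; pixel columns grow to the right and rows downward; lengths in mm; the calibration is good to about 2 mm. A picture is of the moment at which its call begins: read the wrist's pose just before it. There is no depth.
- manip.sign_off(): hands the job in; it is judged then, once.
The state is a dict: "clock": time; "joints": joint angles; "qd": joint speeds; "effort": joint torques, N m; "eef_pos": TCP position; "eef_rot": TCP orientation; "wrist_force": force on the tool from outside, world axes, zero at the start; "moment": the same for the moment, N m; "finger_gap": finger opening in mm; "finger_force": force on a finger pad.
Only numpy, scipy, OpenCV 4.12 (cv2) and the standard library are available. Lean on these libraries where they do the work, as an engineer would, in place of code of your own. Each camera call takes 0.05 s, during which the arm holds its last target. There are 200 camera calls.

### The job

Tidy the bedside top so that everything can be found in the dark: put the upside-down steel tumbler, the little glass jar, the china elephant and the black spring clip each in the middle of the cork mat that bears its printed footprint. Leave the tumbler upside down, the jar and elephant standing and the clip lying flat as now, and turn the elephant and the clip to lie along the length of their mats (either end may be the front). Set everything down gently without dropping it, and leave the mosquito-coil stand and the alarm clock where they are.

Things in the scene. Friction and masses are not known exactly. Their poses are not given: they have to be found in the camera images.
- tumbler: plain steel tumbler standing upside down, a solid-looking tapered round: 68 mm across at the bottom (mouth, bead 70 mm), 58 mm across at the closed top, 95 mm high, about 130 g. Origin: centre of its underside (the mouth resting on the top); z up along its axis. About 61 mm wide at 70 mm height, to be gripped there from above in any direction.
- jar: small empty glass jar, round, 48 mm across up to 44 mm height, then a silvery metal lid 45 mm across from 49 to 62 mm; 62 mm high, about 120 g. Origin: centre of its underside; z up. Grip the glass from above at about 35 mm height, any direction. The lid is fixed on.
- elephant: white ceramic elephant on four legs, tail x = -38 to trunk x = +65 mm, 44 mm wide, 66 mm high, about 150 g. Origin: on the ground midway between its feet (x +-20, y +-12 mm, 18 mm across); x to the head, z up. Barrel body along x, 44 mm across, axis 42 mm above ground, full width from x = -12 to +12 mm: grip it there across y. Ears start at x = +19 mm, within the body's width.
- clip: black plastic spring clip lying on its side, 75 mm long, 30 mm wide, 16 mm high, about 30 g, rigid (it is not to be opened). Origin: on its underside, halfway along, midway between its arms; x points to the nose (jaws), z up. The two arms are parallel, 30 mm over their outer faces, from x = -37 to +13 mm: grip across y at the origin, fingertips near the surface.
- mat_tumbler: larger round cork mat, 84 mm across, 3 mm thick, fixed, with a dark printed ring 71 mm across: the tumbler's place. Origin: centre of its underside, on the cabinet top; its yaw does not matter.
- mat_jar: smaller round cork mat, 60 mm across, 3 mm thick, fixed, with a dark printed ring 49 mm across: the jar's place. Origin: centre of its underside; its yaw does not matter.
- mat_elephant: oval (round-ended) cork mat, 96 mm long (x) by 66 mm (y), 3 mm thick, fixed, with four dark printed foot spots: the elephant's place, its feet on the spots. Origin: centre of its underside; x along its length.
- mat_clip: rectangular cork mat, 90 mm long (x) by 42 mm (y), 3 mm thick, fixed, with the clip's dark printed arms: the clip's place. Origin: centre of its underside; x along its length.
- coil_stand: bystander: white plastic mosquito-coil stand, round base 86 mm across with a short post bearing a dark green coil 82 mm across, 37 mm high, loose, about 120 g. Origin: centre of its underside. Not to be moved.
- clock: bystander: grey alarm clock, 36 mm (x) by 70 mm (y), 72 mm high with its white top button, loose, 200 g. Origin: centre of its underside; its face looks to -x. Not to be moved.
There are look-alikes about, which are no part of the job. What is shaped like the jar but yellow is not meant.

How it is judged (in metres and radians):
At the end, for the whole second after the job is handed in: Each thing rests released and still on its own mat, centre within 12 mm, underside on the mat (origin under 7 mm above the mat's), within 0.12 rad of upright (tumbler still upside down); elephant and clip within 0.3 rad of the mat's length, either way; stand and clock moved under 15 mm (horizontal distance between tumbler and mat_tumbler below 0.012 m and z of tumbler in the frame of mat_tumbler between 0 and 0.007 m and angle between each of tumbler, jar, elephant, clip's own z axis and vertical below 0.12 rad and linear speed of each of tumbler, jar, elephant, clip below 0.02 m/s and angular speed of each of tumbler, jar, elephant, clip below 0.2 rad/s and contact force between each of tumbler, jar, elephant, clip and the arm below 0.1 N and contact force between each of tumbler, jar, elephant, clip and the fingers below 0.1 N and horizontal distance between jar and mat_jar below 0.012 m and z of jar in the frame of mat_jar between 0 and 0.007 m and horizontal distance between elephant and mat_elephant below 0.012 m and z of elephant in the frame of mat_elephant between 0 and 0.007 m and angle between the x axis of elephant and the x axis of mat_elephant, either way round below 0.3 rad and horizontal distance between clip and mat_clip below 0.012 m and z of clip in the frame of mat_clip between 0 and 0.007 m and angle between the x axis of clip and the x axis of mat_clip, either way round below 0.3 rad and distance of each of coil_stand, clock from where it was at the start of the episode below 0.015 m); the robot touches nothing.
It fails at once if the mosquito-coil stand is knocked or shoved more than 15 mm from where it stood (distance of coil_stand from where it was at the start of the episode above 0.015 m).
It fails at once if the alarm clock is knocked or shoved more than 15 mm from where it stood (distance of clock from where it was at the start of the episode above 0.015 m).
It fails at once if a thing is dropped: it falls freely, touching nothing, faster than 0.7 m/s (a fall of about 25 mm) ((linear speed of tumbler above 0.7 m/s and contact force between tumbler and anything else below 0.02 N) or (linear speed of jar above 0.7 m/s and contact force between jar and anything else below 0.02 N) or (linear speed of elephant above 0.7 m/s and contact force between elephant and anything else below 0.02 N) or (linear speed of clip above 0.7 m/s and contact force between clip and anything else below 0.02 N)).
It also fails if it takes over 112 s, if anything falls off the work surface, if the arm or the gripper's body presses on something with over 40 N, if the wrist force passes 120 N, or if a joint passes its speed limit or range.

## Working session

There is one attempt and no reset: what is moved stays moved. The work goes in short steps, Python scripts to look and compute and a tool call to move; the robot and the scene stay as the last step left them, time stands still between calls to the robot, and variables do not carry over. Pictures are saved under pics/ and viewed, at most 14 in all, crops included, and the job is handed in when it is done.

Besides the shell and the picture viewer there is one more tool, called by a JSON object that holds its "fn" and its "kwargs". jog_arm: Moves the arm, as the interface text tells. Its arguments: {"type":"object","properties":{"series":{"type":"array"},"grip_force":{"type":"number"}},"required":["series"]}

```bash
mkdir -p pics; ls
cat > h.py <<'E'
import numpy as np, cv2
from cell import manip
from scipy.spatial.transform import Rotation as Ro
def cam(n):
    s=manip.read_state(); c=manip.camera(n)
    if n=="wrist":
        T=np.eye(4); T[:3,:3]=Ro.from_euler('xyz',s["eef_rot"]).as_matrix(); T[:3,3]=s["eef_pos"]
        M=np.linalg.inv(T@np.array(c["hand_eye"])); c["R"],c["t"]=M[:3,:3],M[:3,3]
    c["R"]=np.array(c["R"]);c["t"]=np.array(c["t"]).ravel()
    return c
def KD(c):
    f=200/np.tan(np.radians(c["vfov"])/2)
    return np.array([[f,0,c["cx"]],[0,f,c["cy"]],[0,0,1.]]),np.array([c["k1"],0,0,0,0.])
def ray(c,uv):
    K,D=KD(c); p=cv2.undistortPoints(np.array(uv,float).reshape(-1,1,2),K,D).reshape(-1,2)
    d=np.c_[p,np.ones(len(p))]@c["R"]; return -c["R"].T@c["t"],d/np.linalg.norm(d,axis=1)[:,None]
def onz(c,uv,z):
    o,d=ray(c,uv); return o+d*((z-o[2])/d[:,2])[:,None]
def proj(c,X):
    K,D=KD(c); return cv2.projectPoints(np.array(X,float).reshape(-1,1,3),cv2.Rodrigues(c["R"])[0],c["t"],K,D)[0].reshape(-1,2)
def tri(c1,u1,c2,u2):
    o1,d1=ray(c1,[u1]);o2,d2=ray(c2,[u2]);A=np.c_[d1[0],-d2[0]]
    k=np.linalg.lstsq(A,o2-o1,rcond=None)[0]; a=o1+k[0]*d1[0];b=o2+k[1]*d2[0]
    return (a+b)/2,np.linalg.norm(a-b)
def save(c,n): cv2.imwrite("pics/"+n+".png",c["frame"][:,:,::-1])
E
python3 - <<'E'
from h import *
import pickle
for n in("top","scene","wrist"):
    c=cam(n);save(c,n+"0");pickle.dump(c,open(n+"0.pkl","wb"));print(n,(-c["R"].T@c["t"]).round(),c["R"].round(2).tolist(),c["vfov"],c["k1"])
s=manip.read_state();print(s, manip.finger_overhang)
E
```

```text
pics
top [ 429.   -9. 1174.] [[0.02, -1.0, 0.01], [-1.0, -0.02, -0.09], [0.09, -0.01, -1.0]] 57.70658938561155 -0.01653830813825607
scene [1159. -409.  632.] [[0.54, 0.84, 0.02], [0.53, -0.33, -0.78], [-0.65, 0.43, -0.62]] 51.4636359940734 -0.040354316786733666
wrist [ 236. -504.  384.] [[0.29, -0.96, -0.0], [-0.92, -0.28, 0.27], [-0.26, -0.08, -0.96]] 64.50013313302556 -0.005228850818996879
{'clock': 0.15, 'joints': array([-1.34358845e+00,  3.00326165e-01,  1.52140876e+00, -1.12799312e-05,
        1.32068473e+00, -6.66179278e-02]), 'qd': array([-0.00135575, -0.00186916,  0.00026969, -0.00076741, -0.00196101,
        0.00161234]), 'effort': array([ 1.02350907e-03, -5.31964445e+01, -3.52822566e+01,  7.07852561e-02,
        2.36274902e-02, -6.81358279e-05]), 'eef_pos': array([ 159.22733368, -526.23328633,  180.43874054]), 'eef_rot': array([-3.14076676e+00, -4.41498335e-05,  2.93828585e-01]), 'wrist_force': array([ 0.05987502, -0.05865678, -0.72588615]), 'moment': array([-0.00165527, -0.02670784,  0.07016229]), 'finger_force': 0.0, 'finger_gap': 94.17062420161463} 8.0
```

View pics/top0.png

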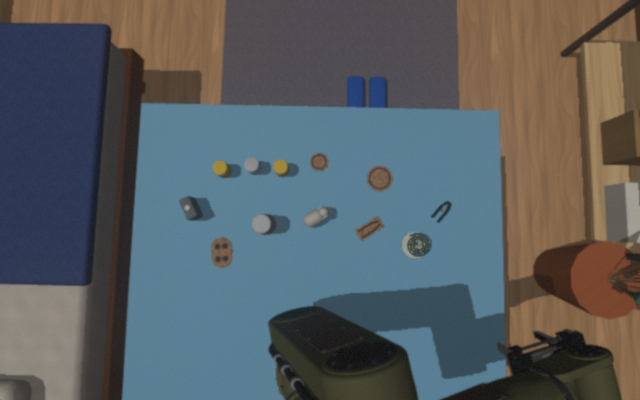

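View pics/scene0.png

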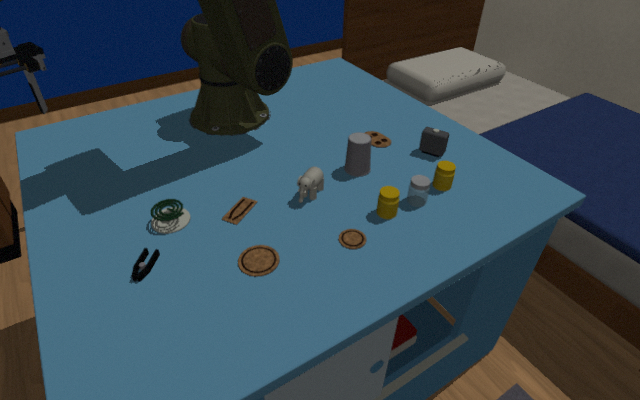

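The top view shows:
- **Jar candidates:** the silver-lidded glass jar is at (252,166). Yellow look-alikes are at (221,169) and (281,168).
- **Other things to move:** tumbler (263,224), elephant (316,217), clip (441,211).
- **Mats:** small round (319,162), large round (379,179), oval (222,252), rectangular (370,228).
- **Bystanders:** coil stand (416,245), clock (190,208).

The scene view agrees: the tumbler is at (359,155), the jar at (419,190) between the yellow ones at (388,203) and (445,177), the elephant at (311,184) and the clip at (146,265).

Run:
```python
from h import *
import pickle
t=pickle.load(open("top0.pkl","rb"));w=pickle.load(open("wrist0.pkl","rb"))
P=dict(tumbler=(263,224,90),jar=(252,166,55),elephant=(316,217,50),clip=(441,211,8),mT=(379,179,3),mJ=(319,162,3),mE=(222,252,3),mC=(370,228,3),coil=(416,245,15),clock=(190,208,60),y1=(221,169,55),y2=(281,168,55))
for k,v in P.items(): print(k,onz(t,[v[:2]],v[2])[0].round())
print("hand_eye",np.array(w["hand_eye"]).round(2).tolist())
```

```text
tumbler [451. 164.  90.]
jar [632. 210.  55.]
elephant [477.   7.  50.]
clip [ 506. -395.    8.]
mT [ 607. -195.    3.]
mJ [659.   2.   3.]
mE [361. 305.   3.]
mC [ 447. -167.    3.]
coil [ 395. -312.   15.]
clock [497. 394.  60.]
y1 [620. 306.  55.]
y2 [627. 119.  55.]
hand_eye [[0.0, -0.96, -0.27, 79.39], [1.0, 0.0, 0.0, 1.0], [-0.0, -0.27, 0.96, -204.07], [0.0, 0.0, 0.0, 1.0]]
```

View pics/wrist0.png

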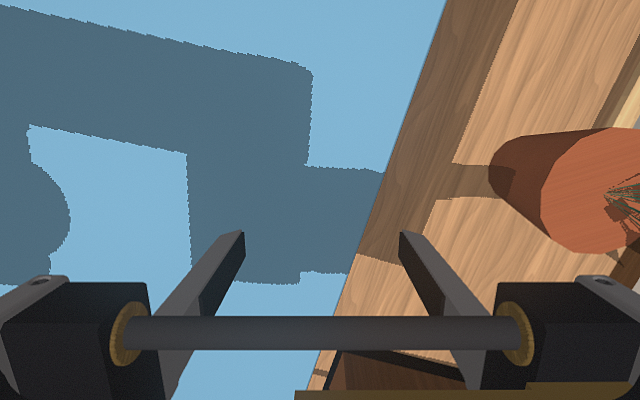

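The wrist view shows only the bare top and the fingers, with the TCP near row 230 and image-up along tool x. I'll go up for an overview from the right.

{"fn": "jog_arm", "kwargs": {"series": [[0.8,0.7,0.8,0,0,-0.187,0],[0.8,0.7,0.8,0,0,-0.187,0],[0.8,0.7,0.8,0,0,-0.187,0],[0.8,0.7,0.8,0,0,-0.187,0],[0.8,0.7,0.8,0,0,-0.187,0],[0.8,0.7,0.8,0,0,-0.187,0]]}}

```text
clock: 0.65
eef_pos: [256.1, -442.1, 277.6]
eef_rot: [3.14, -0.001, 0.002]
wrist_force: [0.9, -0.5, -0.1]
finger_gap: 94.1
finger_force: 0.0
```

{"fn": "jog_arm", "kwargs": {"series": [[1,1,0,0,0,0,0],[1,1,0,0,0,0,0],[1,1,0,0,0,0,0],[1,1,0,0,0,0,0],[1,1,0,0,0,0,0]]}}

```text
clock: 1.07
eef_pos: [377.7, -319.2, 275.4]
eef_rot: [-3.139, 0.001, 0.003]
wrist_force: [-0.9, 0.0, -0.0]
finger_gap: 94.2
finger_force: 0.0
```

{"fn": "jog_arm", "kwargs": {"series": [[0.8,0.7,0,0,0,0,0],[0.8,0.7,0,0,0,0,0],[0.8,0.7,0,0,0,0,0],[0.8,0.7,0,0,0,0,0],[0.8,0.7,0,0,0,0,0],[0.8,0.7,0,0,0,0,0],[0.8,0.7,0,0,0,0,0]]}}

```text
clock: 1.65
eef_pos: [470.2, -239.7, 276.3]
eef_rot: [-3.141, 0.001, -0.002]
wrist_force: [0.5, -0.6, 0.6]
finger_gap: 94.1
finger_force: 0.0
```

Run:
```python
from h import *
import pickle
c=cam("wrist");save(c,"w1");pickle.dump(c,open("w1.pkl","wb"));s=manip.read_state();print(s["clock"],s["eef_pos"],s["eef_rot"])
```

```text
1.7 [ 470.28503845 -239.75007137  276.51862072] [-3.14146245e+00  5.47621972e-04 -1.97925919e-03]
```

{"fn": "jog_arm", "kwargs": {"series": [[0,1,0,0,0,0,0],[0,1,0,0,0,0,0],[0,1,0,0,0,0,0],[0,1,0,0,0,0,0]]}}

```text
clock: 2.03
eef_pos: [470.7, -115.0, 277.4]
eef_rot: [-3.141, -0.001, 0.002]
wrist_force: [-0.1, 0.7, 0.1]
finger_gap: 94.3
finger_force: 0.0
```

{"fn": "jog_arm", "kwargs": {"series": [[0,1,0,0,0,0,0],[0,1,0,0,0,0,0],[0,1,0,0,0,0,0],[0,1,0,0,0,0,0],[0,1,0,0,0,0,0],[0,1,0,0,0,0,0]]}}

```text
clock: 2.53
eef_pos: [471.2, 0.3, 276.9]
eef_rot: [3.141, -0.0, -0.001]
wrist_force: [-0.9, -0.9, 0.3]
finger_gap: 94.1
finger_force: 0.0
```

Run:
```python
from h import *
import pickle
c=cam("wrist");save(c,"w2");pickle.dump(c,open("w2.pkl","wb"));s=manip.read_state();print(s["clock"],s["eef_pos"],s["eef_rot"])
```

```text
2.5833 [4.71263271e+02 5.10238375e-02 2.76815561e+02] [ 3.14134240e+00 -1.95368472e-06 -1.75068474e-03]
```

{"fn": "jog_arm", "kwargs": {"series": [[0,1,0,0,0,0,0],[0,1,0,0,0,0,0],[0,1,0,0,0,0,0],[0,1,0,0,0,0,0]]}}

```text
clock: 2.92
eef_pos: [471.2, 124.6, 276.6]
eef_rot: [-3.141, 0.0, 0.002]
wrist_force: [-0.3, -1.2, 0.2]
finger_gap: 94.0
finger_force: 0.0
```

{"fn": "jog_arm", "kwargs": {"series": [[-0.1,0.5,0,0,0,0,0],[-0.1,0.5,0,0,0,0,0],[-0.1,0.5,0,0,0,0,0],[-0.1,0.5,0,0,0,0,0],[-0.1,0.5,0,0,0,0,0]]}}

```text
clock: 3.33
eef_pos: [459.8, 180.1, 276.8]
eef_rot: [3.141, 0.0, -0.002]
wrist_force: [0.5, -0.8, 0.4]
finger_gap: 93.8
finger_force: 0.0
```

Run:
```python
from h import *
import pickle
c=cam("wrist");save(c,"w3");pickle.dump(c,open("w3.pkl","wb"));s=manip.read_state();print(s["clock"],s["eef_pos"],s["eef_rot"])
```

```text
3.3833 [459.7764508  180.05709886 276.80960251] [ 3.14136553e+00  2.73989050e-05 -1.82768035e-03]
```

View pics/w1.png

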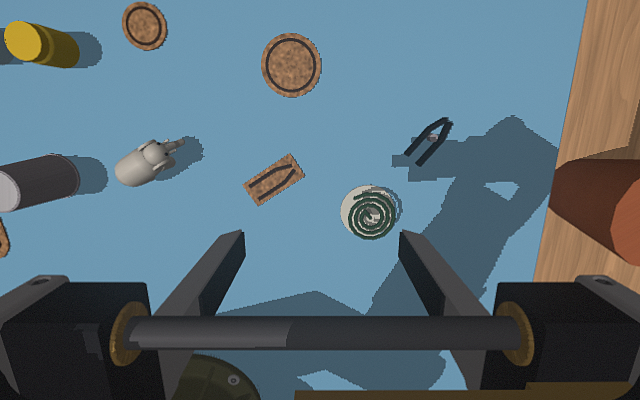

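View pics/w3.png

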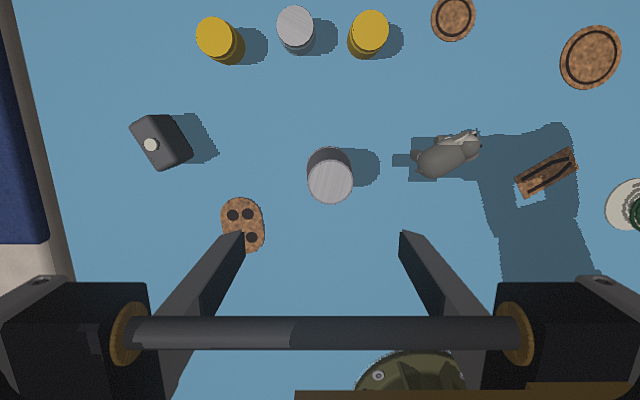

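w1 shows the large round mat at (291,65), the small round mat at (145,26), the clip mat at (274,179), the clip at (430,141) with its nose up-right, the coil stand at (368,212) and the elephant at (155,163), head to the right. w3 shows the jar lid at (296,22) between yellow lids at (215,35) and (370,30). It also shows the tumbler top at (330,182), the clock at (160,142) and the elephant mat at (243,224), which a finger partly hides.

Run:
```python
from h import *
import pickle
for n in("w1","w2","w3","top0"):
    c=pickle.load(open(n+".pkl","rb")); im=c["frame"]; hsv=cv2.cvtColor(im,cv2.COLOR_RGB2HSV); out=im[:,:,::-1].copy()
    H,S,V=[hsv[:,:,i].astype(int) for i in range(3)]
    masks=dict(cork=(H>4)&(H<18)&(S>70), grey=(S<60)&(V>80), dark=(V<50))
    for k,m in masks.items():
        m=m.astype(np.uint8)
        if k=="cork": m=cv2.morphologyEx(m,cv2.MORPH_CLOSE,np.ones((5,5)))
        cs,_=cv2.findContours(m,cv2.RETR_EXTERNAL,cv2.CHAIN_APPROX_NONE)
        for q in cs:
            a=cv2.contourArea(q)
            if a<(60 if n=="top0" else 250) or a>9000 or len(q)<20: continue
            cv2.drawContours(out,[q],-1,(0,0,255) if k=="cork" else (0,255,0) if k=="grey" else (255,0,255),1)
            z={"cork":3,"grey":90,"dark":16}[k]; M=cv2.moments(q); uv=(M["m10"]/M["m00"],M["m01"]/M["m00"])
            X=onz(c,q.reshape(-1,2),z)[:,:2].astype(np.float32); r=cv2.minAreaRect(X); (ex,ey),ax,an=cv2.fitEllipse(X)
            print(n,k,int(a),np.round(uv,0),"rect",np.round(r[0],1),np.round(r[1],1),"ell",round(ex,1),round(ey,1),np.round(ax,1),round(an))
    if n=="w2": cv2.imwrite("pics/w2c.png",out)
```

```text
w1 cork 1040 [372. 395.] rect [  31.9 -341.6] [304.5  19.2] ell 31.4 -338.3 [ 20.4 370.5] 180
w1 cork 851 [126. 332.] rect [164.6 107.6] [ 56.1 151.5] ell 166.0 104.4 [ 54.4 137.6] 68
w1 cork 521 [516. 319.] rect [ 180.8 -592.4] [131.5  41.2] ell 185.6 -585.2 [ 39.8 118.8] 124
w1 cork 1439 [273. 180.] rect [ 447.8 -165.9] [41.2 89. ] ell 447.9 -165.8 [ 44.9 111. ] 33
w1 cork 2912 [290.  65.] rect [ 611.7 -197.1] [82.8 82. ] ell 611.6 -197.1 [82.  82.4] 149
w1 cork 1616 [144.  25.] rect [662.1   1. ] [59.3 58.5] ell 662.4 0.9 [58.2 59.5] 121
w1 grey 624 [211. 339.] rect [226.9 -74.1] [ 17.3 228.8] ell 228.9 -93.2 [ 11. 271.] 180
w1 grey 803 [361. 205.] rect [ 426.8 -298.2] [67.9 68.7] ell 424.1 -300.2 [58.8 61.2] 131
w1 grey 627 [  8. 193.] rect [448.9 157.9] [25.  57.3] ell 449.3 160.0 [26.3 60. ] 75
w1 grey 1530 [141. 163.] rect [491.  -21.5] [38.4 89.3] ell 487.6 -16.4 [37.8 86. ] 34
w1 dark 1176 [204. 389.] rect [ 75.4 -36.3] [ 76.8 150.8] ell 64.0 -38.2 [ 70.2 151.7] 5
w1 dark 397 [228. 370.] rect [ 94.1 -73.9] [151.9  39. ] ell 65.3 -57.1 [ 93.7 157.7] 134
w1 dark 271 [435. 144.
[... 5119 characters left out ...]
4 34. ] ell 29.7 102.7 [28.1 37.5] 159
top0 dark 4964 [539. 369.] rect [  32.7 -658.8] [208.9 530.7] ell 14.8 -680.2 [180.8 464.2] 17
top0 dark 5976 [341. 346.] rect [ 58.9 -93.3] [506.2 184.8] ell 73.4 -85.5 [175.7 459.3] 155
top0 dark 126 [545. 283.] rect [ 284.9 -726.8] [74.7 37.2] ell 283.1 -724.1 [33.8 64.4] 133
top0 dark 67 [634. 257.] rect [  363.4 -1012.5] [43.5 33.5] ell 366.6 -1015.9 [33.1 43.1] 165
top0 dark 3809 [125. 230.] rect [462.7 610.7] [  50.7 1108.9] ell 467.8 614.1 [  38.5 2033.4] 90
top0 dark 902 [ 98. 159.] rect [680.5 717.1] [ 17.8 847.7] ell 655.3 717.4 [  14.6 1139.5] 90
top0 dark 257 [617.  15.] rect [1178.4 -989.6] [ 26.  259.2] ell 1201.5 -1025.0 [ 21.3 289.5] 37
```

View pics/w2c.png

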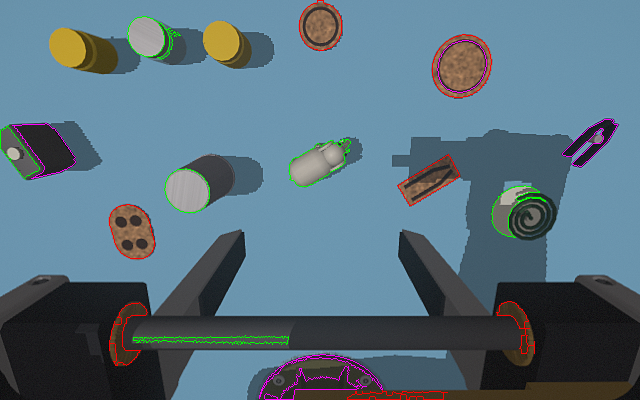

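w2 with contours shows the elephant at (318,163), the jar lid at (147,37), the tumbler top at (187,190), the clip at (591,141) with its nose up-right, and the elephant mat at (132,231) in full. Mats at z=3 agree across views within 1 mm and have the right sizes. Next I'll measure the objects and their heights.

Run:
```python
from h import *
import pickle
C={n:pickle.load(open(n+".pkl","rb")) for n in("w1","w2","w3")}
def comp(n,f,near,op=3):
    c=C[n];im=c["frame"];h=cv2.cvtColor(im,cv2.COLOR_RGB2HSV).astype(int);m=f(h[:,:,0],h[:,:,1],h[:,:,2]).astype(np.uint8)
    m=cv2.morphologyEx(m,cv2.MORPH_OPEN,np.ones((op,op)))
    cs,_=cv2.findContours(m,cv2.RETR_EXTERNAL,cv2.CHAIN_APPROX_NONE)
    cs=[q for q in cs if cv2.contourArea(q)>100]
    return min(cs,key=lambda q:np.linalg.norm(q.reshape(-1,2).mean(0)-near)).reshape(-1,2)
for k,z,n2,n3,thr in(("tumbler",95,(187,190),(330,182),130),("jar",62,(147,37),(296,22),130),):
  for thr in(130,150):
    g=lambda H,S,V:(S<60)&(V>thr)
    r=[]
    for n,u in(("w2",n2),("w3",n3)):
        q=comp(n,g,u,7); (ex,ey),ax,_=cv2.fitEllipse(q.astype(np.float32)); r.append((ex,ey))
        X=onz(C[n],q,z)[:,:2].astype(np.float32); e=cv2.fitEllipse(X); print(k,thr,n,np.round((ex,ey)),"at z",z,np.round(e[0],1),np.round(e[1],1))
    print(k,"tri",*tri(C["w2"],r[0],C["w3"],r[1]))
# mats tri
cork=lambda H,S,V:(H>4)&(H<18)&(S>70)
for k,a,ua,b,ub in(("mT","w1",(290,65),"w3",(590,57)),("mC","w1",(273,180),"w3",(547,172)),("mJ","w1",(144,25),"w2",(320,26)),("mE","w2",(132,231),"w3",(243,221))):
    r=[cv2.minAreaRect(comp(n,cork,u,1).astype(np.float32))[0] for n,u in((a,ua),(b,ub))]
    print(k,"tri",*tri(C[a],r[0],C[b],r[1]))
# clip
dk=lambda H,S,V:(V<50)
for n,u in(("w2",(591,141)),("w1",(432,142))):
    for z in(8,16):
        q=comp(n,dk,u,1);X=onz(C[n],q,z)[:,:2].astype(np.float32); print("clip",n,z,cv2.minAreaRect(X),cv2.fitEllipse(X)[2])
# elephant
q=comp("w2",lambda H,S,V:(S<60)&(V>80),(318,163),1);X=onz(C["w2"],q,42)[:,:2]
m=np.zeros((400,640),np.uint8);cv2.drawContours(m,[q],-1,1,-1);p=np.argwhere(m)[:,::-1];Y=onz(C["w2"],p,42)[:,:2]
mu=Y.mean(0);a=np.radians(-60)
for it in range(3):
    u=np.array([np.cos(a),np.sin(a)]);v=np.array([-u[1],u[0]])
    s=(Y-mu)@u;t=(Y-mu)@v
    L=[]
    for x in range(int(s.min())+1,int(s.max()),4):
        w=t[(s>=x-2)&(s<x+2)]; L.append((x,w.min(),w.max()))
    L=np.array(L);k=(L[:,0]<15)&(L[:,0]>-35);f=np.polyfit(L[k,0],L[k,1:].mean(1),1);a+=f[0]
print("elephant mu",mu,"deg",np.degrees(a));print(np.c_[L,L[:,2]-L[:,1]].round(1))
im=C["w2"]["frame"][110:220,240:400][:,:,::-1];e=cv2.resize(im,None,fx=2.5,fy=2.5)
j=cv2.resize(C["w2"]["frame"][0:110,30:290][:,:,::-1],None,fx=2.5,fy=2.5)
k=cv2.resize(C["w1"]["frame"][100:210,380:500][:,:,::-1],None,fx=2.5,fy=2.5)
o=np.zeros((550,720,3),np.uint8);o[:275,:650]=j;o[275:,:400]=e;o[275:,410:710]=k;cv2.imwrite("pics/close.png",o)
s=manip.read_state();print(s["joints"])
```

```text
tumbler 130 w2 [186. 191.] at z 95 [454.6 169.5] [53.8 55.2]
tumbler 130 w3 [330. 181.] at z 95 [454.6 168.5] [53.9 54.5]
tumbler tri [455.62448471 168.571591    97.16368592] 0.03693588047775519
tumbler 150 w2 [186. 191.] at z 95 [454.2 169.2] [51.6 52.6]
tumbler 150 w3 [330. 182.] at z 95 [454.2 168.5] [51.1 51.6]
tumbler tri [455.02456708 168.51450733  96.60033721] 0.10581454737142867
jar 130 w2 [145.  36.] at z 62 [638.2 211.3] [42.8 42.9]
jar 130 w3 [294.  25.] at z 62 [638.  211.5] [42.7 43.1]
jar tri [638.55007435 211.60770123  61.26309175] 0.1596536665320497
jar 150 w2 [145.  36.] at z 62 [638.2 211.4] [42.1 42.7]
jar 150 w3 [294.  25.] at z 62 [638.2 211.4] [42.2 42.6]
jar tri [638.53603772 211.4091568   61.87858547] 0.05939163293040627
mT tri [ 612.71194004 -197.16573556    1.80404342] 0.20613714210284426
mC tri [ 448.48752581 -165.86364439    2.77108234] 0.9089125196870667
mJ tri [662.99385115   1.40748896   1.4917596 ] 0.16618324968427803
mE tri [363.46606199 307.06164806   1.23765701] 0.012752291352331552
clip w2 8 ((508.6618957519531, -399.0139465332031), (38.88545608520
[... 587 characters left out ...]
 36.8]
 [-33.  -20.2  20.4  40.6]
 [-29.  -21.2  22.5  43.7]
 [-25.  -21.4  23.   44.4]
 [-21.  -22.1  22.7  44.8]
 [-17.  -21.9  21.5  43.3]
 [-13.  -22.1  21.2  43.3]
 [ -9.  -21.8  21.7  43.5]
 [ -5.  -22.   21.2  43.2]
 [ -1.  -21.7  21.6  43.4]
 [  3.  -22.   21.1  43.1]
 [  7.  -21.   22.   43. ]
 [ 11.  -20.7  22.9  43.6]
 [ 15.  -20.9  23.4  44.3]
 [ 19.  -21.3  18.   39.3]
 [ 23.  -20.8  17.7  38.6]
 [ 27.  -21.1  17.9  39. ]
 [ 31.  -20.1  17.7  37.8]
 [ 35.  -16.7  14.4  31.1]
 [ 39.   -7.5  10.2  17.7]
 [ 43.   -8.5  10.7  19.1]
 [ 47.   -8.7  10.4  19.1]
 [ 51.   -0.4   7.6   8. ]]
[ 2.99194873e-01  1.14959489e-01  1.52235717e+00 -2.09247317e-04
  1.50436950e+00  1.87183278e+00]
```

View pics/close.png

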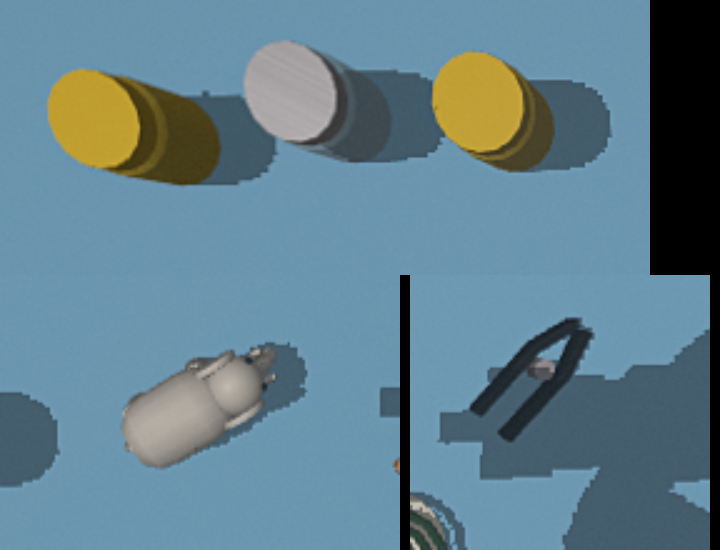

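The close crop shows the silver-lidded jar clearly, between the two yellow ones. The elephant's head points up-right at about -59°, and the clip's nose points up-right. The heights check out: tumbler 97, jar 62 and mats about 2 mm. I'll start with the tumbler at (454.6, 169).

{"fn": "jog_arm", "kwargs": {"series": [[-0.043,-0.092,-1,0,0,0,0],[-0.043,-0.092,-1,0,0,0,0],[-0.043,-0.092,-1,0,0,0,0],[-0.043,-0.092,-1,0,0,0,0],[-0.043,-0.092,-1,0,0,0,0]]}}

```text
clock: 3.8
eef_pos: [454.1, 169.5, 157.0]
eef_rot: [3.141, 0.002, -0.002]
wrist_force: [0.3, 1.0, 0.6]
finger_gap: 93.9
finger_force: 0.0
```

{"fn": "jog_arm", "kwargs": {"series": [[0,0,-0.2,0,0,0,0],[0,0,-0.4,0,0,0,0],[0,0,-0.6,0,0,0,0],[0,0,-0.815,0,0,0,0],[0,0,-0.815,0,0,0,0],[0,0,-0.815,0,0,0,0]]}}

```text
clock: 4.3
eef_pos: [455.3, 170.6, 61.0]
eef_rot: [-3.141, -0.001, -0.0]
wrist_force: [0.4, -0.7, 0.4]
finger_gap: 94.2
finger_force: 0.0
```

{"fn": "jog_arm", "kwargs": {"series": [[0,0,0,0,0,0,1],[0,0,0,0,0,0,1],[0,0,0,0,0,0,1],[0,0,0,0,0,0,1],[0,0,0,0,0,0,1],[0,0,0,0,0,0,1],[0,0,0,0,0,0,1],[0,0,0,0,0,0,1]], "grip_force": 15}}

```text
clock: 4.97
eef_pos: [454.3, 170.5, 59.3]
eef_rot: [-3.142, -0.001, 0.0]
wrist_force: [-0.1, -1.0, 4.8]
finger_gap: 58.1
finger_force: 15.1
```

{"fn": "jog_arm", "kwargs": {"series": [[0,0,0,0,0,0,1],[0,0,0.03,0,0,0,1],[0,0,0.06,0,0,0,1],[0,0,0.1,0,0,0,1],[0,0,0.1,0,0,0,1],[0,0,0.1,0,0,0,1]], "grip_force": 22}}

```text
clock: 5.47
eef_pos: [454.2, 170.6, 71.3]
eef_rot: [-3.141, -0.0, 0.0]
wrist_force: [-0.0, 0.1, -0.9]
finger_gap: 58.0
finger_force: 21.9
```

Run:
```python
from h import *
c=cam("wrist");save(c,"w4");s=manip.read_state();print(s["clock"],s["eef_pos"],s["wrist_force"],s["finger_gap"])
```

```text
5.5167 [454.075906   170.54689788  71.06255155] [ 0.73251325 -0.22478958 -1.09369018] 58.003701990188134
```

View pics/w4.png

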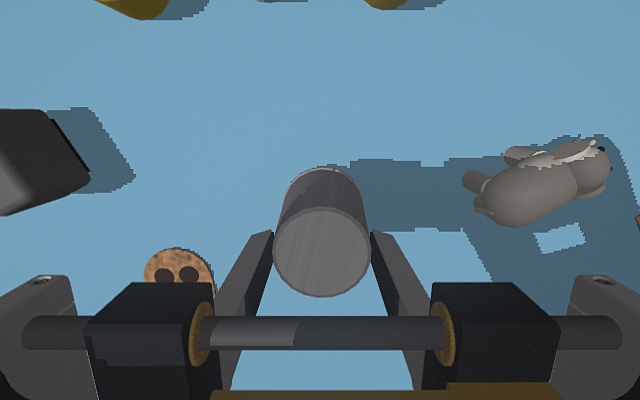

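The tumbler is held squarely at (322,245), level between the fingers. I'll carry it to mat_tumbler, passing beside the elephant at a safe height.

{"fn": "jog_arm", "kwargs": {"series": [[0,0,0.25,0,0,0,1],[0,0,0.5,0,0,0,1],[0,0,0.7,0,0,0,1],[0.05,-0.1,0.7,0,0,0,1],[0.15,-0.3,0.7,0,0,0,1],[0.3,-0.6,0.7,0,0,0,1],[0.4,-0.9,0.7,0,0,0,1],[0.45,-1,0.7,0,0,0,1]]}}

```text
clock: 6.18
eef_pos: [508.9, 47.0, 154.8]
eef_rot: [3.141, 0.0, -0.002]
wrist_force: [-1.0, 0.7, -0.8]
finger_gap: 58.1
finger_force: 21.9
```

{"fn": "jog_arm", "kwargs": {"series": [[0.15,-0.3,0,0,0,0,1],[0.3,-0.6,0,0,0,0,1],[0.4,-0.9,0,0,0,0,1],[0.45,-1,0,0,0,0,1]]}}

```text
clock: 6.52
eef_pos: [562.8, -73.2, 154.5]
eef_rot: [3.141, 0.001, -0.003]
wrist_force: [-0.3, -0.9, -2.9]
finger_gap: 57.7
finger_force: 21.9
```

{"fn": "jog_arm", "kwargs": {"series": [[0.1,-0.3,0,0,0,0,1],[0.25,-0.6,0,0,0,0,1],[0.35,-0.85,0,0,0,0,1],[0.413,-1,0,0,0,0,1],[0.413,-1,-0.1,0,0,0,1],[0.413,-1,-0.3,0,0,0,1],[0.413,-1,-0.4,0,0,0,1],[0.413,-1,-0.4,0,0,0,1]]}}

```text
clock: 7.18
eef_pos: [610.0, -187.9, 103.4]
eef_rot: [-3.139, 0.006, 0.001]
wrist_force: [-0.0, 0.2, -1.4]
finger_gap: 57.8
finger_force: 21.9
```

{"fn": "jog_arm", "kwargs": {"series": [[0,-0.0625,-0.1,0,0,0,1],[0,-0.0625,-0.2,0,0,0,1],[0,-0.0625,-0.28,0,0,0,1],[0,-0.0625,-0.32,0,0,0,1],[0,-0.0625,-0.32,0,0,0,1],[0,-0.0625,-0.32,0,0,0,1]]}}

```text
clock: 7.68
eef_pos: [611.7, -196.9, 68.7]
eef_rot: [-3.142, 0.0, 0.0]
wrist_force: [0.1, -0.4, -0.9]
finger_gap: 58.0
finger_force: 21.9
```

{"fn": "jog_arm", "kwargs": {"series": [[0,0,-0.02,0,0,0,1],[0,0,-0.035,0,0,0,1],[0,0,-0.045,0,0,0,1],[0,0,-0.05,0,0,0,1],[0,0,-0.05,0,0,0,1],[0,0,-0.05,0,0,0,1]]}}

```text
clock: 8.18
eef_pos: [611.7, -197.0, 62.7]
eef_rot: [3.142, -0.0, 0.0]
wrist_force: [-0.5, -0.3, -0.6]
finger_gap: 58.3
finger_force: 21.9
```

{"fn": "jog_arm", "kwargs": {"series": [[0,0,0,0,0,0,1],[0,0,-0.004,0,0,0,1],[0,0,-0.008,0,0,0,1],[0,0,-0.008,0,0,0,1],[0,0,-0.008,0,0,0,1]]}}

```text
clock: 8.6
eef_pos: [612.0, -197.1, 62.4]
eef_rot: [3.141, -0.001, 0.0]
wrist_force: [-0.9, 0.4, 5.2]
finger_gap: 57.9
finger_force: 22.1
```

Contact at the expected height (5 N). I'll release gently, withdraw and look at it.

{"fn": "jog_arm", "kwargs": {"series": [[0,0,0,0,0,0,0.3],[0,0,0,0,0,0,0.15],[0,0,0,0,0,0,0],[0,0,0,0,0,0,0],[0,0,0,0,0,0,0],[0,0,0,0,0,0,0],[0,0,0,0,0,0,0],[0,0,0,0,0,0,0]]}}

```text
clock: 9.27
eef_pos: [611.7, -197.0, 61.7]
eef_rot: [-3.142, 0.0, 0.0]
wrist_force: [-0.4, 0.2, -0.7]
finger_gap: 93.8
finger_force: 0.0
```

{"fn": "jog_arm", "kwargs": {"series": [[0,0,0.1,0,0,0,0],[0,0,0.3,0,0,0,0],[0,0,0.6,0,0,0,0],[0,0,1,0,0,0,0],[0,0,1,0,0,0,0]]}}

```text
clock: 9.68
eef_pos: [613.7, -197.7, 190.5]
eef_rot: [3.138, -0.01, 0.0]
wrist_force: [0.9, -0.9, 1.1]
finger_gap: 93.8
finger_force: 0.0
```

{"fn": "jog_arm", "kwargs": {"series": [[-1,-1,0.8,0,0,0.5,0],[-1,-1,0.8,0,0,0.5,0],[-1,-1,0.8,0,0,0.5,0],[-1,-1,0.8,0,0,0.5,0],[-1,-1,0.8,0,0,0.5,0],[-1,-1,0.8,0,0,0.5,0],[-1,-1,0.8,0,0,0.5,0],[-1,-1,0.8,0,0,0.5,0]]}}

```text
clock: 10.35
eef_pos: [491.3, -317.3, 278.9]
eef_rot: [3.14, -0.0, 0.786]
wrist_force: [0.4, -0.4, -0.2]
finger_gap: 94.0
finger_force: 0.0
```

Run:
```python
from h import *
import pickle
c=cam("wrist");save(c,"w5");pickle.dump(c,open("w5.pkl","wb"));s=manip.read_state();print(s["clock"],s["eef_pos"],s["eef_rot"],s["joints"])
```

```text
10.4 [ 491.53730925 -317.04574277  278.46600882] [ 3.14073313e+00 -1.97129091e-04  7.84008446e-01] [-6.35505271e-01  3.28423906e-01  1.26054811e+00  6.53535585e-05
  1.55174122e+00  1.51281478e-01]
```

View pics/w5.png

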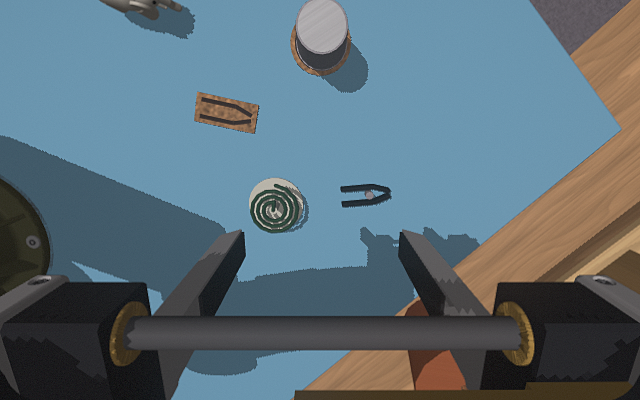

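w5 shows the tumbler upside down and centred on its mat at (321,35), and the clip well lit at (366,196), nose to the right. I'll measure the clip against this view and w2.

Run:
```python
from h import *
import pickle
R={}
for n,u in(("w5",(365,196)),("w2",(591,141))):
    c=pickle.load(open(n+".pkl","rb"));V=c["frame"].max(2);m=(V<60 if n=="w5" else V<50).astype(np.uint8)
    cs=[q.reshape(-1,2) for q in cv2.findContours(m,cv2.RETR_EXTERNAL,cv2.CHAIN_APPROX_NONE)[0] if cv2.contourArea(q)>60]
    q=min(cs,key=lambda q:np.linalg.norm(q.mean(0)-u));X=onz(c,q,16)[:,:2]
    for z in(0,16):
        X=onz(c,q,z)[:,:2];print(n,z,cv2.minAreaRect(X.astype(np.float32)))
    a=np.radians(-42);d=np.array([np.cos(a),np.sin(a)]);s=X@d;nose=q[s>s.max()-3].mean(0)
    v=np.array([-d[1],d[0]]); t=X@v; tail=s<s.min()+6; mid=np.median(t[tail])
    e1=q[tail&(t<mid)].mean(0);e2=q[tail&(t>=mid)].mean(0); R[n]=(c,nose,e1,e2);print(nose,e1,e2)
P=[tri(R["w5"][0],R["w5"][i],R["w2"][0],R["w2"][i]) for i in(1,2,3)]
for p in P: print(p[0].round(1),p[1].round(1))
P=[onz(R["w5"][0],[R["w5"][i]],12)[0] for i in(1,2,3)];r=(P[1]+P[2])/2;print(P,"mid",(P[0]+r)/2,"len",np.linalg.norm(P[0]-r),np.degrees(np.arctan2(*(P[0]-r)[1::-1])))
# tumbler check
c=R["w5"][0];h=cv2.cvtColor(c["frame"],cv2.COLOR_RGB2HSV);m=cv2.morphologyEx(((h[:,:,1]<60)&(h[:,:,2]>130)).astype(np.uint8),cv2.MORPH_OPEN,np.ones((7,7)))
cs=[q for q in cv2.findContours(m,0,1)[0] if cv2.contourArea(q)>500]
q=min(cs,key=lambda q:np.linalg.norm(q.reshape(-1,2).mean(0)-(322,25)));print("tumbler",cv2.fitEllipse(onz(c,q.reshape(-1,2),98)[:,:2].astype(np.float32)))
```

```text
w5 0 ((508.021484375, -401.15521240234375), (32.953182220458984, 75.32563018798828), 50.23369598388672)
w5 16 ((509.33935546875, -396.56219482421875), (31.86150360107422, 72.83023834228516), 50.23365783691406)
[388.54545455 192.90909091] [343.2 203.4] [342.2 188.7]
w2 0 ((507.94873046875, -405.75933837890625), (39.54310607910156, 80.93851470947266), 51.108699798583984)
w2 16 ((509.374755859375, -392.26953125), (38.227684020996094, 78.24608612060547), 51.107784271240234)
[614.         122.36363636] [573.5 163.1] [564.4 154.3]
[ 535.9 -420.1   15.7] 0.3
[ 473.6 -387.6   -1.2] 1.2
[ 488.5 -368.6    1.6] 0.9
[array([ 535.96355345, -421.33034312,   12.        ]), array([ 475.09140418, -384.23891759,   12.        ]), array([ 490.23233873, -366.28874645,   12.        ])] mid [ 509.31271246 -398.29708757   12.        ] len 70.44993078628345 -40.83554365892288
tumbler ((612.12890625, -198.6854705810547), (52.93677520751953, 56.38737869262695), 43.593971252441406)
```

{"fn": "jog_arm", "kwargs": {"series": [[0.146,-0.675,-1,0,0,0.53,0],[0.146,-0.675,-1,0,0,0.53,0],[0.146,-0.675,-1,0,0,0.53,0],[0.146,-0.675,-1,0,0,0.53,0],[0.146,-0.675,-1,0,0,0.53,0],[0.146,-0.675,-1,0,0,0.53,0],[0.146,-0.675,-1,0,0,0.53,0],[0.146,-0.675,-1,0,0,0.53,0]]}}

```text
clock: 11.07
eef_pos: [509.4, -397.7, 157.6]
eef_rot: [-3.141, -0.0, 1.62]
wrist_force: [0.2, 0.5, -0.1]
finger_gap: 93.8
finger_force: 0.0
```

{"fn": "jog_arm", "kwargs": {"series": [[0,0,-0.3,0,0,0.527,0],[0,0,-0.6,0,0,0.527,0],[0,0,-0.6,0,0,0.527,0],[0,0,-0.6,0,0,0.527,0],[0,0,-0.6,0,0,0.527,0],[0,0,-0.6,0,0,0.527,0],[0,0,-0.6,0,0,0.527,0],[0,0,-0.6,0,0,0.527,0]]}}

```text
clock: 11.73
eef_pos: [509.4, -397.8, 85.9]
eef_rot: [-3.142, 0.0, 2.446]
wrist_force: [-0.6, -0.5, 0.2]
finger_gap: 94.2
finger_force: 0.0
```

Run:
```python
from h import *
c=cam("wrist");s=manip.read_state();print(s["clock"],s["eef_pos"],s["eef_rot"])
# clip ends (expected) on the picture, for a check
d=np.array([np.cos(np.radians(-40)),np.sin(np.radians(-40))]);v=np.array([-d[1],d[0]]);b=np.array([509,-398.])
im=c["frame"][:,:,::-1].copy()
for p in proj(c,[[*(b+x*d+y*v),16] for x,y in((37,0),(-37,15),(-37,-15),(13,15),(13,-15),(0,0))]): cv2.circle(im,tuple(int(i) for i in p.round()),2,(0,0,255),-1)
cv2.imwrite("pics/w6.png",im)
```

```text
11.7833 [ 509.38121494 -397.75364708   85.84632142] [-3.14158480e+00  7.98493424e-05  2.44111268e+00]
```

View pics/w6.png

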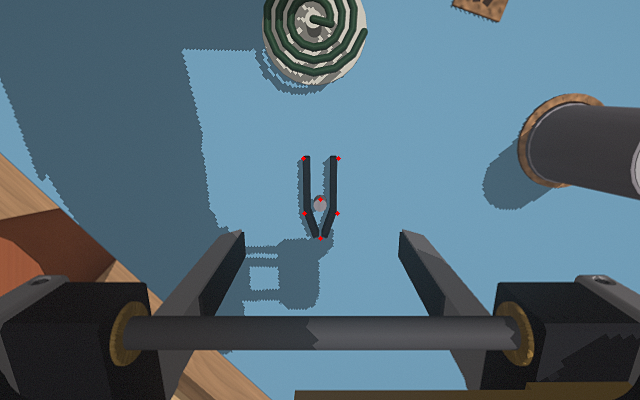

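The expected points land on the clip's corners (arm ends at row 158, nose at (321,237)), so I'll descend and grip.

{"fn": "jog_arm", "kwargs": {"series": [[0,0,-0.2,0,0,0,0],[0,0,-0.4,0,0,0,0],[0,0,-0.52,0,0,0,0],[0,0,-0.58,0,0,0,0],[0,0,-0.622,0,0,0,0],[0,0,-0.622,0,0,0,0],[0,0,-0.622,0,0,0,0]]}}

```text
clock: 12.37
eef_pos: [509.6, -398.2, 11.9]
eef_rot: [-3.142, 0.001, 2.444]
wrist_force: [-0.1, -0.9, 1.2]
finger_gap: 93.8
finger_force: 0.0
```

{"fn": "jog_arm", "kwargs": {"series": [[0,0,0,0,0,0,1],[0,0,0,0,0,0,1],[0,0,0,0,0,0,1],[0,0,0,0,0,0,1],[0,0,0,0,0,0,1],[0,0,0,0,0,0,1],[0,0,0,0,0,0,1],[0,0,0,0,0,0,1]], "grip_force": 10}}

```text
clock: 13.03
eef_pos: [509.2, -398.0, 11.1]
eef_rot: [-3.142, -0.0, 2.446]
wrist_force: [-0.3, 0.3, -0.3]
finger_gap: 43.9
finger_force: 0.0
```

{"fn": "jog_arm", "kwargs": {"series": [[0,0,0,0,0,0,1],[0,0,0,0,0,0,1],[0,0,0,0,0,0,1],[0,0,0,0,0,0,1],[0,0,0.04,0,0,0,1],[0,0,0.08,0,0,0,1],[0,0,0.08,0,0,0,1]]}}

```text
clock: 13.62
eef_pos: [509.7, -398.4, 22.1]
eef_rot: [-3.142, 0.002, 2.446]
wrist_force: [0.5, -0.1, 0.4]
finger_gap: 0.4
finger_force: 0.0
```

The fingers closed to 0.4 mm, so the grip missed. I'll go up a little and look.

{"fn": "jog_arm", "kwargs": {"series": [[0,0,0.5,0,0,0,1],[0,0,0.5,0,0,0,0],[0,0,0.5,0,0,0,0],[0,0,0.5,0,0,0,0],[0,0,0.5,0,0,0,0],[0,0,0.5,0,0,0,0],[0,0,0.5,0,0,0,0],[0,0,0.5,0,0,0,0]]}}

```text
clock: 14.28
eef_pos: [508.9, -397.8, 79.8]
eef_rot: [3.142, -0.001, 2.446]
wrist_force: [-0.2, -0.4, 0.1]
finger_gap: 43.7
finger_force: 0.0
```

Run:
```python
from h import *
c=cam("wrist");save(c,"w7");s=manip.read_state();print(s["clock"],s["eef_pos"],s["eef_rot"])
```

```text
14.3333 [ 508.9771309  -397.81414919   79.93344802] [ 3.14155496e+00 -1.06132172e-03  2.44571065e+00]
```

View pics/w7.png

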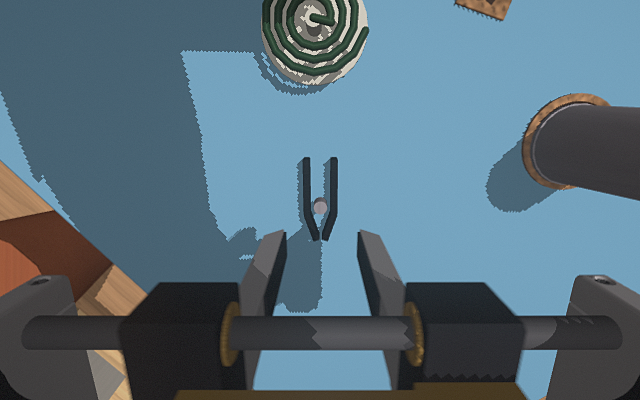

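w7 shows the clip untouched at (320,197). The inner tip edges sit at columns 285 and 358 for a 43.7 mm gap, so depth is about 190 mm. That puts the real tips about 27 mm *behind* the TCP, not 8 mm ahead. It also explains the tumbler's 58 mm gap, since I gripped it near its top. I'll verify this numerically before going lower.

Run:
```python
from h import *
import pickle
c=pickle.load(open("w2.pkl","rb"));he=np.array(c["hand_eye"]);K,D=KD(c);print(c["cx"],c["cy"],K[0,0])
def pr(p):
    q=np.linalg.inv(he)@np.r_[p,1];return cv2.projectPoints(q[:3].reshape(1,1,3),np.zeros(3),np.zeros(3),K,D)[0].ravel().round()
for z in(8,0,-10,-20,-27,-35): print(z,[pr([x,47.1,z]) .tolist() for x in(8,-8)],[pr([8,21.85,z]).tolist()])
print(manip.finger_overhang,[a for a in dir(manip) if a[0]!="_"])
s=manip.read_state();print(s["eef_pos"],s["joints"],s["finger_gap"])
im=cv2.cvtColor(c["frame"],cv2.COLOR_RGB2GRAY);o=cv2.resize(c["frame"][210:330,150:490][:,:,::-1],None,fx=2.3,fy=2.3,interpolation=cv2.INTER_CUBIC);cv2.imwrite("pics/fing.png",o)
```

```text
321.4372296288912 199.27486439126795 316.97999932429485
8 [[387.0, 217.0], [386.0, 238.0]] [[352.0, 217.0]]
0 [[390.0, 220.0], [388.0, 242.0]] [[353.0, 220.0]]
-10 [[393.0, 225.0], [391.0, 248.0]] [[354.0, 225.0]]
-20 [[396.0, 231.0], [395.0, 255.0]] [[356.0, 231.0]]
-27 [[399.0, 235.0], [397.0, 260.0]] [[357.0, 235.0]]
-35 [[402.0, 241.0], [400.0, 266.0]] [[358.0, 241.0]]
8.0 ['Unreachable', 'camera', 'finger_overhang', 'read_state', 'sign_off']
[ 508.9771309  -397.81414919   79.93344802] [-7.20109731e-01  6.03117695e-01  1.32636782e+00  1.27805630e-05
  1.21316906e+00 -1.59502851e+00] 47.45626405485335
```

View pics/fing.png

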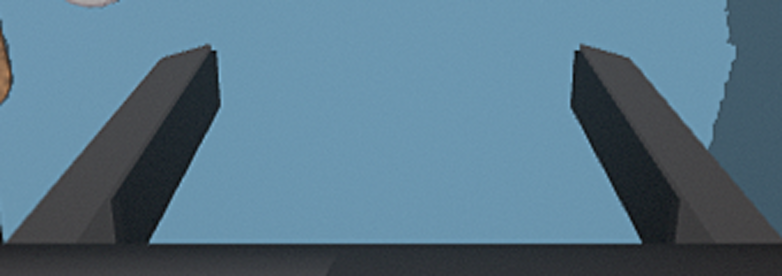

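The inner tip corners in the crop map to (402,230) and (398,256), which fits tips about 20–30 mm behind the TCP. I'll descend with the gripper open in guarded steps, watching the wrist force, to find the surface.

{"fn": "jog_arm", "kwargs": {"series": [[0,0,-0.3,0,0,0,0],[0,0,-0.5,0,0,0,0],[0,0,-0.6,0,0,0,0],[0,0,-0.65,0,0,0,0],[0,0,-0.68,0,0,0,0],[0,0,-0.7,0,0,0,0],[0,0,-0.71,0,0,0,0],[0,0,-0.71,0,0,0,0]]}}

```text
clock: 15.0
eef_pos: [509.6, -398.3, -3.7]
eef_rot: [-3.142, 0.001, 2.446]
wrist_force: [0.8, -0.2, 0.1]
finger_gap: 93.6
finger_force: 0.0
```

{"fn": "jog_arm", "kwargs": {"series": [[0,0,-0.01,0,0,0,0],[0,0,-0.02,0,0,0,0],[0,0,-0.03,0,0,0,0],[0,0,-0.03,0,0,0,0]]}}

```text
clock: 15.33
eef_pos: [509.1, -397.9, -8.3]
eef_rot: [3.142, -0.0, 2.446]
wrist_force: [-0.4, -0.2, -0.0]
finger_gap: 94.3
finger_force: 0.0
```

Run:
```python
from h import *
c=cam("wrist");s=manip.read_state();print(s["clock"],s["eef_pos"],s["wrist_force"])
cv2.imwrite("pics/w8.png",cv2.resize(c["frame"][150:330,150:490][:,:,::-1],None,fx=2.3,fy=2.3))
```

```text
15.3833 [ 509.16549934 -397.93324579   -8.17537921] [-0.94282251 -0.18813467  0.71056186]
```

View pics/w8.png

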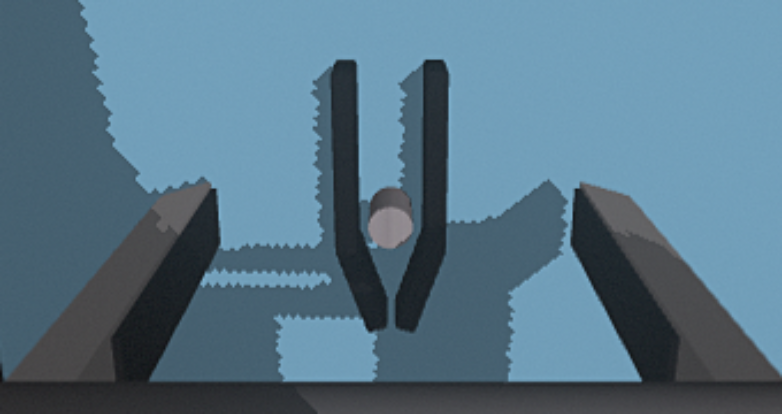

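The TCP reads -8 and there is still no contact. The clip is centred between the fingers, whose tips lie just ahead of the pin on the parallel arms. I'll continue in guarded steps.

{"fn": "jog_arm", "kwargs": {"series": [[0,0,-0.01,0,0,0,0],[0,0,-0.02,0,0,0,0],[0,0,-0.03,0,0,0,0],[0,0,-0.04,0,0,0,0],[0,0,-0.04,0,0,0,0]]}}

```text
clock: 15.8
eef_pos: [509.1, -397.9, -13.3]
eef_rot: [3.142, -0.0, 2.446]
wrist_force: [-0.1, -0.0, -0.0]
finger_gap: 94.0
finger_force: 0.0
```

{"fn": "jog_arm", "kwargs": {"series": [[0,0,-0.01,0,0,0,0],[0,0,-0.02,0,0,0,0],[0,0,-0.025,0,0,0,0],[0,0,-0.025,0,0,0,0]]}}

```text
clock: 16.13
eef_pos: [509.1, -397.9, -16.2]
eef_rot: [3.142, -0.0, 2.446]
wrist_force: [0.5, -0.3, 0.3]
finger_gap: 94.4
finger_force: 0.0
```

{"fn": "jog_arm", "kwargs": {"series": [[0,0,-0.01,0,0,0,0],[0,0,-0.02,0,0,0,0],[0,0,-0.02,0,0,0,0],[0,0,-0.02,0,0,0,0]]}}

```text
clock: 16.47
eef_pos: [509.1, -397.9, -18.4]
eef_rot: [-3.142, -0.0, 2.446]
wrist_force: [0.4, 0.5, -0.7]
finger_gap: 94.1
finger_force: 0.0
```

{"fn": "jog_arm", "kwargs": {"series": [[0,0,-0.01,0,0,0,0],[0,0,-0.02,0,0,0,0],[0,0,-0.02,0,0,0,0],[0,0,-0.02,0,0,0,0]]}}

```text
clock: 16.8
eef_pos: [509.1, -397.9, -20.9]
eef_rot: [3.142, -0.0, 2.446]
wrist_force: [-0.5, 0.5, 0.4]
finger_gap: 93.9
finger_force: 0.0
```

{"fn": "jog_arm", "kwargs": {"series": [[0,0,0,0,0,0,1],[0,0,0,0,0,0,1],[0,0,0,0,0,0,1],[0,0,0,0,0,0,1],[0,0,0,0,0,0,1],[0,0,0,0,0,0,1],[0,0,0,0,0,0,1],[0,0,0,0,0,0,1]], "grip_force": 10}}

```text
clock: 17.47
eef_pos: [509.2, -397.9, -20.8]
eef_rot: [-3.142, 0.0, 2.446]
wrist_force: [-0.2, -0.7, -0.1]
finger_gap: 44.4
finger_force: 0.0
```

{"fn": "jog_arm", "kwargs": {"series": [[0,0,0,0,0,0,1],[0,0,0,0,0,0,1],[0,0,0,0,0,0,1],[0,0,0,0,0,0,1],[0,0,0,0,0,0,1]]}}

```text
clock: 17.88
eef_pos: [509.2, -398.0, -20.8]
eef_rot: [-3.142, -0.0, 2.446]
wrist_force: [0.9, -0.6, -1.3]
finger_gap: 29.7
finger_force: 10.0
```

The clip is gripped at 29.7 mm. I'll lift it, carry it over to mat_clip and turn it -17°.

{"fn": "jog_arm", "kwargs": {"series": [[0,0,0.05,0,0,0,1],[0,0,0.2,0,0,0,1],[0,0,0.45,0,0,0,1],[0,0,0.7,0,0,0,1],[-0.1,0.2,0.7,0,0,-0.05,1],[-0.18,0.5,0.7,0,0,-0.1,1],[-0.22,0.8,0.7,0,0,-0.189,1],[-0.25,1,0.7,0,0,-0.189,1]]}}

```text
clock: 18.55
eef_pos: [478.4, -275.6, 63.7]
eef_rot: [3.141, -0.0, 2.141]
wrist_force: [0.5, 0.2, -0.5]
finger_gap: 29.8
finger_force: 10.0
```

{"fn": "jog_arm", "kwargs": {"series": [[-0.1,0.3,0,0,0,0,1],[-0.2,0.6,0,0,0,0,1],[-0.26,0.937,-0.1,0,0,0,1],[-0.26,0.937,-0.3,0,0,0,1],[-0.26,0.937,-0.5,0,0,0,1],[-0.26,0.937,-0.6,0,0,0,1],[-0.26,0.937,-0.6,0,0,0,1]]}}

```text
clock: 19.13
eef_pos: [446.8, -164.8, -10.5]
eef_rot: [-3.14, -0.003, 2.149]
wrist_force: [-0.0, -0.4, -1.0]
finger_gap: 29.7
finger_force: 10.0
```

Run:
```python
from h import *
import pickle
s=manip.read_state();print(s["clock"],s["eef_pos"],s["eef_rot"],s["finger_gap"],s["finger_force"],s["wrist_force"])
for n,u in(("w1",(273,180)),("w2",(429,180)),("w5",(226,113))):
    c=pickle.load(open(n+".pkl","rb"));h=cv2.cvtColor(c["frame"],cv2.COLOR_RGB2HSV).astype(int)
    m=((h[:,:,0]>4)&(h[:,:,0]<18)&(h[:,:,1]>70)).astype(np.uint8);m=cv2.morphologyEx(m,cv2.MORPH_CLOSE,np.ones((5,5)))
    q=min([q for q in cv2.findContours(m,0,1)[0] if cv2.contourArea(q)>200],key=lambda q:np.linalg.norm(q.reshape(-1,2).mean(0)-u))
    print(n,cv2.minAreaRect(onz(c,q.reshape(-1,2),3)[:,:2].astype(np.float32)))
```

```text
19.1333 [ 446.81864797 -164.78416689  -10.46985109] [-3.13979693e+00 -2.85823600e-03  2.14929800e+00] 29.727450944098145 9.999995827674866 [-0.01956092 -0.35408165 -1.04378969]
w1 ((447.82427978515625, -165.88821411132812), (41.18067932128906, 89.01417541503906), 33.049312591552734)
w2 ((447.9588928222656, -165.46766662597656), (40.95978546142578, 89.16547393798828), 32.9951171875)
w5 ((448.1571044921875, -165.7252960205078), (41.15013885498047, 89.02975463867188), 32.85619354248047)
```

Next, the gentle descent: commanded z is about -8.8, and contact is expected near -17.6.

{"fn": "jog_arm", "kwargs": {"series": [[0,-0.003,-0.02,0,0,0,1],[0,-0.003,-0.04,0,0,0,1],[0,-0.003,-0.055,0,0,0,1],[0,-0.003,-0.065,0,0,0,1],[0,-0.003,-0.065,0,0,0,1],[0,-0.003,-0.065,0,0,0,1]]}}

```text
clock: 19.63
eef_pos: [448.1, -166.0, -16.3]
eef_rot: [3.141, 0.0, 2.149]
wrist_force: [-0.2, 0.7, 0.5]
finger_gap: 30.1
finger_force: 10.0
```

{"fn": "jog_arm", "kwargs": {"series": [[0,0,-0.005,0,0,0,1],[0,0,-0.01,0,0,0,1],[0,0,-0.01,0,0,0,1],[0,0,-0.01,0,0,0,1]]}}

```text
clock: 19.97
eef_pos: [448.0, -165.9, -17.7]
eef_rot: [3.142, 0.0, 2.149]
wrist_force: [-0.7, -0.6, -1.0]
finger_gap: 29.8
finger_force: 10.0
```

{"fn": "jog_arm", "kwargs": {"series": [[0,0,-0.005,0,0,0,1],[0,0,-0.005,0,0,0,1],[0,0,-0.005,0,0,0,0.6],[0,0,-0.005,0,0,0,0.5],[0,0,-0.005,0,0,0,0.4],[0,0,-0.005,0,0,0,0.3],[0,0,-0.005,0,0,0,0.2],[0,0,-0.005,0,0,0,0]]}}

```text
clock: 20.63
eef_pos: [448.0, -165.9, -18.4]
eef_rot: [-3.142, -0.0, 2.149]
wrist_force: [-0.4, -1.2, 0.7]
finger_gap: 66.2
finger_force: 0.0
```

{"fn": "jog_arm", "kwargs": {"series": [[0,0,0.1,0,0,0,0],[0,0,0.3,0,0,0,0],[0,0,0.6,0,0,0,0],[0,0,1,0,0,0,0],[0,0,1,0,0,0,0]]}}

```text
clock: 21.05
eef_pos: [450.3, -166.9, 107.7]
eef_rot: [3.137, 0.007, 2.149]
wrist_force: [0.2, 0.1, 1.4]
finger_gap: 93.4
finger_force: 0.0
```

{"fn": "jog_arm", "kwargs": {"series": [[0.1,0.4,1,0,0,0,0],[0.2,0.9,1,0,0,0,0],[0.2,0.9,1,0,0,0,0],[0.2,0.9,1,0,0,0,0],[0.2,0.9,1,0,0,0,0],[0.2,0.9,1,0,0,0,0],[0.2,0.9,1,0,0,0,0]]}}

```text
clock: 21.63
eef_pos: [471.6, -58.1, 220.6]
eef_rot: [-3.141, -0.001, 2.149]
wrist_force: [-0.7, 0.2, -0.4]
finger_gap: 94.2
finger_force: 0.0
```

Run:
```python
from h import *
import pickle
c=cam("wrist");save(c,"w9");pickle.dump(c,open("w9.pkl","wb"));s=manip.read_state();print(s["clock"],s["eef_pos"],s["eef_rot"])
h=cv2.cvtColor(c["frame"],cv2.COLOR_RGB2HSV).astype(int)
print("proj mat",proj(c,[448,-165.6,3]),"ele",proj(c,[478,11.7,42]))
p=proj(c,[448,-165.6,10])[0]
m=(h[:,:,2]<60).astype(np.uint8)
L=[q for q in cv2.findContours(m,0,1)[0] if cv2.contourArea(q)>100]
for q in L:
    if np.linalg.norm(q.reshape(-1,2).mean(0)-p)<60: print("dark",cv2.minAreaRect(onz(c,q.reshape(-1,2),19)[:,:2].astype(np.float32)),q.reshape(-1,2).mean(0))
m=((h[:,:,1]<60)&(h[:,:,2]>80)).astype(np.uint8)
e=proj(c,[478,11.7,42])[0]
for q in cv2.findContours(m,0,1)[0]:
    if cv2.contourArea(q)>300 and np.linalg.norm(q.reshape(-1,2).mean(0)-e)<70: print("ele",cv2.minAreaRect(onz(c,q.reshape(-1,2),42)[:,:2].astype(np.float32)),q.reshape(-1,2).mean(0))
```

```text
21.6833 [471.4268468  -58.46384609 220.31122106] [-3.14004572e+00 -1.31330594e-03  2.14839197e+00]
proj mat [[265.20342466 224.14163124]] ele [[357.51360895 130.2060863 ]]
dark ((457.38433837890625, -157.13429260253906), (11.763293266296387, 76.57002258300781), 26.281179428100586) [272.01801802 225.75675676]
dark ((439.4781494140625, -168.23101806640625), (13.18911361694336, 76.63117980957031), 39.40972137451172) [256.98198198 225.28828829]
ele ((482.89447021484375, 5.068355560302734), (43.46471405029297, 95.7706527709961), 35.76729202270508) [357.352 141.22 ]
```

The clip lies on its mat: arms average (448.4, -162.7) and angle within 1°. Next, the elephant, measured from this second side.

Run:
```python
from h import *
import pickle
a=np.radians(-59.);d=np.array([np.cos(a),np.sin(a)]);v=np.array([-d[1],d[0]]);b=np.array([478,11.7]);E={}
for n in("w2","w9"):
    c=pickle.load(open(n+".pkl","rb"));e=proj(c,[478,11.7,42])[0]
    h=cv2.cvtColor(c["frame"],cv2.COLOR_RGB2HSV).astype(int);m=((h[:,:,1]<60)&(h[:,:,2]>80)).astype(np.uint8);m=cv2.morphologyEx(m,cv2.MORPH_OPEN,np.ones((5,5)))
    q=min([q for q in cv2.findContours(m,0,1)[0] if cv2.contourArea(q)>500],key=lambda q:np.linalg.norm(q.reshape(-1,2).mean(0)-e))
    M=np.zeros(m.shape,np.uint8);cv2.drawContours(M,[q],-1,1,-1);p=np.argwhere(M)[:,::-1];Y=onz(c,p,42)[:,:2]-b;s=Y@d;t=Y@v
    print(n,s.min(),s.max());L=[]
    for x in range(-40,60,5):
        w=t[abs(s-x)<2.5]
        if len(w): L.append((x,w.min(),w.max(),w.max()-w.min()))
    print(np.array(L).round(1).tolist())
    k=s<s.min()+3; E[n]=(c,p[k].mean(0))
    L=np.array(L);k=abs(L[:,0]+10)<=20;print("tilt",np.degrees(np.polyfit(L[k,0],L[k,1:3].mean(1),1)[0]),L[k,1:3].mean())
print("rump",*tri(*E["w2"],*E["w9"]))
```

```text
w2 -37.66168719888692 60.67720049161372
[[-40.0, 0.0, 0.0, 0.0], [-35.0, -13.1, 10.4, 23.6], [-30.0, -17.3, 17.6, 34.9], [-25.0, -20.2, 20.9, 41.1], [-20.0, -21.2, 22.9, 44.1], [-15.0, -22.1, 22.7, 44.8], [-10.0, -21.9, 21.5, 43.3], [-5.0, -22.1, 21.7, 43.8], [0.0, -22.0, 21.4, 43.4], [5.0, -21.8, 21.6, 43.4], [10.0, -22.0, 21.4, 43.3], [15.0, -21.0, 22.0, 43.0], [20.0, -20.7, 20.6, 41.3], [25.0, -20.6, 18.0, 38.6], [30.0, -21.4, 17.7, 39.1], [35.0, -21.1, 17.9, 39.0], [40.0, -19.6, 16.5, 36.1], [45.0, -13.5, 10.0, 23.5], [50.0, -4.0, 5.0, 9.0], [55.0, -2.5, 7.1, 9.7]]
tilt -1.0970254910139152 0.05291739588242845
w9 -34.29131738719102 48.906752416712045
[[-35.0, -13.2, 9.9, 23.1], [-30.0, -18.8, 17.2, 36.0], [-25.0, -19.6, 20.0, 39.7], [-20.0, -20.6, 20.4, 41.0], [-15.0, -20.4, 20.9, 41.3], [-10.0, -20.2, 21.2, 41.4], [-5.0, -21.1, 21.6, 42.7], [0.0, -20.8, 21.7, 42.5], [5.0, -20.6, 21.3, 41.9], [10.0, -20.3, 21.5, 41.8], [15.0, -20.0, 20.7, 40.7], [20.0, -17.4, 20.1, 37.4], [25.0, -15.9, 14.4, 30.4], [30.0, -15.6, 14.9, 30.5], [35.0, -15.3, 15.3, 30.6], [40.0, -15.0, 15.7, 30.7], [45.0, -9.9, 14.5, 24.4], [50.0, -4.7, 7.6, 12.3]]
tilt 1.3653481157574332 0.19226479615847758
rump [460.0148505   40.46537022  45.07489063] 3.1689167962298104
```

The elephant's origin is confirmed at (478, 11.7) with heading -59°. Approach at yaw 121°, with TCP z = -4 to allow for the real tip offset.

{"fn": "jog_arm", "kwargs": {"series": [[0.054,0.583,-0.2,0,0,-0.023,0],[0.054,0.583,-0.6,0,0,-0.023,0],[0.054,0.583,-0.9,0,0,-0.023,0],[0.054,0.583,-0.9,0,0,-0.023,0],[0.054,0.583,-0.9,0,0,-0.023,0],[0.054,0.583,-0.9,0,0,-0.023,0],[0.054,0.583,-0.9,0,0,-0.023,0]]}}

```text
clock: 22.27
eef_pos: [479.1, 11.2, 114.7]
eef_rot: [3.141, 0.001, 2.112]
wrist_force: [0.4, 0.0, -0.0]
finger_gap: 94.1
finger_force: 0.0
```

{"fn": "jog_arm", "kwargs": {"series": [[0,0,-0.2,0,0,0,0],[0,0,-0.4,0,0,0,0],[0,0,-0.6,0,0,0,0],[0,0,-0.8,0,0,0,0],[0,0,-0.92,0,0,0,0],[0,0,-0.97,0,0,0,0],[0,0,-0.97,0,0,0,0],[0,0,-0.97,0,0,0,0]]}}

```text
clock: 22.93
eef_pos: [479.4, 11.7, -1.5]
eef_rot: [3.14, 0.001, 2.112]
wrist_force: [-0.0, -0.5, -0.0]
finger_gap: 94.1
finger_force: 0.0
```

{"fn": "jog_arm", "kwargs": {"series": [[0,0,0,0,0,0,1],[0,0,0,0,0,0,1],[0,0,0,0,0,0,1],[0,0,0,0,0,0,1],[0,0,0,0,0,0,1],[0,0,0,0,0,0,1],[0,0,0,0,0,0,1],[0,0,0,0,0,0,1]], "grip_force": 15}}

```text
clock: 23.6
eef_pos: [478.3, 12.1, -2.8]
eef_rot: [-3.141, -0.0, 2.113]
wrist_force: [-0.5, -0.7, 0.5]
finger_gap: 44.0
finger_force: 2.4
```

{"fn": "jog_arm", "kwargs": {"series": [[0,0,0,0,0,0,1],[0,0,0,0,0,0,1],[0,0,0,0,0,0,1],[0,0,0,0,0,0,1]]}}

```text
clock: 23.93
eef_pos: [478.4, 12.1, -2.8]
eef_rot: [-3.141, -0.0, 2.113]
wrist_force: [-1.7, -0.4, 1.9]
finger_gap: 43.5
finger_force: 15.0
```

{"fn": "jog_arm", "kwargs": {"series": [[0,0,0,0,0,0,1],[0,0,0,0,0,0,1],[0,0,0.03,0,0,0,1],[0,0,0.06,0,0,0,1],[0,0,0.1,0,0,0,1],[0,0,0.1,0,0,0,1],[0,0,0.1,0,0,0,1]], "grip_force": 25}}

```text
clock: 24.52
eef_pos: [478.7, 12.1, 9.6]
eef_rot: [3.141, 0.0, 2.113]
wrist_force: [-0.1, 0.0, -2.0]
finger_gap: 43.1
finger_force: 25.0
```

Run:
```python
from h import *
s=manip.read_state();print(s["clock"],s["eef_pos"],s["eef_rot"],s["finger_gap"],s["wrist_force"])
```

```text
24.5167 [478.70841145  12.05428885   9.61145373] [3.14092926e+00 4.62915699e-04 2.11274798e+00] 43.132226390009514 [-0.13562165  0.04014415 -1.96397651]
```

{"fn": "jog_arm", "kwargs": {"series": [[0,0,0.1,0,0,0.04,1],[0,0,0.3,0,0,0.1,1],[-0.1,0.2,0.3,0,0,0.16,1],[-0.2,0.4,0.3,0,0,0.22,1],[-0.3,0.6,0.3,0,0,0.28,1],[-0.3,0.8,0.3,0,0,0.34,1],[-0.3,0.8,0.3,0,0,0.36,1],[-0.3,0.8,0.3,0,0,0.36,1]]}}

```text
clock: 25.18
eef_pos: [442.2, 109.0, 45.2]
eef_rot: [3.142, 0.0, 2.682]
wrist_force: [0.3, 0.1, -2.0]
finger_gap: 43.2
finger_force: 25.0
```

{"fn": "jog_arm", "kwargs": {"series": [[-0.05,0.2,0,0,0,0.06,1],[-0.1,0.4,0,0,0,0.12,1],[-0.2,0.6,0,0,0,0.18,1],[-0.3,0.8,0,0,0,0.24,1],[-0.35,0.85,0,0,0,0.3,1],[-0.35,0.85,0,0,0,0.35,1],[-0.35,0.85,0,0,0,0.35,1],[-0.35,0.85,0,0,0,0.35,1]]}}

```text
clock: 25.85
eef_pos: [400.7, 209.7, 45.2]
eef_rot: [-3.141, -0.0, -3.059]
wrist_force: [-0.5, 0.1, -2.2]
finger_gap: 43.5
finger_force: 25.0
```

{"fn": "jog_arm", "kwargs": {"series": [[-0.1,0.25,0,0,0,0,1],[-0.2,0.5,0,0,0,0,1],[-0.31,0.8,0,0,0,0,1],[-0.31,0.8,-0.1,0,0,0,1],[-0.31,0.8,-0.2,0,0,0,1],[-0.31,0.8,-0.28,0,0,0,1],[-0.31,0.8,-0.33,0,0,0,1],[-0.31,0.8,-0.33,0,0,0,1]]}}

```text
clock: 26.52
eef_pos: [363.1, 305.1, 4.5]
eef_rot: [-3.14, -0.002, -3.058]
wrist_force: [0.2, 0.1, -2.4]
finger_gap: 43.7
finger_force: 25.0
```

{"fn": "jog_arm", "kwargs": {"series": [[0,0,0,0,0,0,1],[0,0,0,0,0,0,1],[0,0,0,0,0,0,1]]}}

```text
clock: 26.77
eef_pos: [363.7, 306.1, 6.2]
eef_rot: [3.141, 0.001, -3.056]
wrist_force: [0.6, -1.6, -1.8]
finger_gap: 43.3
finger_force: 25.0
```

{"fn": "jog_arm", "kwargs": {"series": [[0,0,-0.015,0,0,0,1],[0,0,-0.025,0,0,0,1],[0,0,-0.035,0,0,0,1],[0,0,-0.04,0,0,0,1],[0,0,-0.04,0,0,0,1]]}}

```text
clock: 27.18
eef_pos: [363.2, 306.0, 0.7]
eef_rot: [-3.141, -0.0, -3.055]
wrist_force: [-0.2, -0.5, -1.8]
finger_gap: 43.3
finger_force: 25.0
```

{"fn": "jog_arm", "kwargs": {"series": [[0,0,-0.004,0,0,0,1],[0,0,-0.008,0,0,0,1],[0,0,-0.008,0,0,0,1],[0,0,-0.008,0,0,0,1]]}}

```text
clock: 27.52
eef_pos: [363.3, 306.2, 0.2]
eef_rot: [3.141, 0.0, -3.055]
wrist_force: [-2.8, -1.1, 5.6]
finger_gap: 43.4
finger_force: 25.0
```

Contact felt. Release, rise and check.

{"fn": "jog_arm", "kwargs": {"series": [[0,0,0,0,0,0,0.4],[0,0,0,0,0,0,0.3],[0,0,0,0,0,0,0.2],[0,0,0,0,0,0,0],[0,0,0,0,0,0,0],[0,0,0,0,0,0,0],[0,0,0,0,0,0,0],[0,0,0,0,0,0,0]]}}

```text
clock: 28.18
eef_pos: [363.3, 306.1, -0.1]
eef_rot: [-3.142, -0.0, -3.055]
wrist_force: [0.9, 0.0, 0.2]
finger_gap: 92.3
finger_force: 0.0
```

{"fn": "jog_arm", "kwargs": {"series": [[0,0,0.1,0,0,0,0],[0,0,0.3,0,0,0,0],[0,0,0.6,0,0,0,0],[0,0,1,0,0,0,0],[0,0,1,0,0,0,0]]}}

```text
clock: 28.6
eef_pos: [365.2, 307.5, 126.0]
eef_rot: [3.137, 0.007, -3.055]
wrist_force: [0.4, 0.3, 0.5]
finger_gap: 94.5
finger_force: 0.0
```

{"fn": "jog_arm", "kwargs": {"series": [[0.5,-0.3,0.8,0,0,-0.5,0],[0.5,-0.3,0.8,0,0,-0.5,0],[0.5,-0.3,0.8,0,0,-0.5,0],[0.5,-0.3,0.8,0,0,-0.5,0],[0.5,-0.3,0.8,0,0,-0.5,0],[0.5,-0.3,0.8,0,0,-0.5,0],[0.5,-0.3,0.8,0,0,-0.5,0],[0.5,-0.3,0.8,0,0,-0.5,0]]}}

```text
clock: 29.27
eef_pos: [423.3, 270.0, 215.8]
eef_rot: [3.142, -0.0, 2.441]
wrist_force: [0.1, -0.3, 0.6]
finger_gap: 94.1
finger_force: 0.0
```

Run:
```python
from h import *
import pickle
c=cam("wrist");save(c,"w10");pickle.dump(c,open("w10.pkl","wb"));s=manip.read_state();print(s["clock"],s["eef_pos"],s["eef_rot"],s["joints"][5])
h=cv2.cvtColor(c["frame"],cv2.COLOR_RGB2HSV).astype(int)
e=proj(c,[363.5,306.3,45])[0];print(e,proj(c,[638,211,62]))
m=((h[:,:,1]<60)&(h[:,:,2]>80)).astype(np.uint8)
for q in cv2.findContours(m,0,1)[0]:
    if cv2.contourArea(q)>300: print(q.reshape(-1,2).mean(0).round(),cv2.minAreaRect(onz(c,q.reshape(-1,2),45)[:,:2].astype(np.float32)))
```

```text
29.3167 [423.28244536 270.06175379 215.77281229] [-3.14155412e+00  1.63041341e-05  2.44377850e+00] -0.3780121870061914
[311.41571018 117.65435278] [[391.37717876 329.38157396]]
[387. 304.] ((615.4456176757812, 229.50604248046875), (41.42229080200195, 38.61262893676758), 49.796783447265625)
[610. 285.] ((790.6961669921875, 473.3125305175781), (107.58088684082031, 18.44967269897461), 20.87833595275879)
[ 27. 296.] ((289.2607727050781, -140.63107299804688), (135.85926818847656, 34.47524642944336), 83.41336059570312)
[425. 245.] ((577.2611083984375, 313.60113525390625), (75.73522186279297, 20.349323272705078), 14.976704597473145)
[213. 256.] ((414.4099426269531, 96.647216796875), (25.70083236694336, 105.07091522216797), 8.59175968170166)
[453. 156.] ((506.26202392578125, 405.8391418457031), (69.66809844970703, 34.18240737915039), 26.348859786987305)
[317. 125.] ((372.96197509765625, 307.14178466796875), (97.03660583496094, 41.764671325683594), 4.9024810791015625)
```

The elephant stands on its mat (silhouette angle 4.9°, position within about 4 mm). Last is the jar, approached at yaw 90° so the fingers close along x, clear of the yellow ones.

{"fn": "jog_arm", "kwargs": {"series": [[0.9,-0.245,0,0,0,-0.556,0],[0.9,-0.245,0,0,0,-0.556,0],[0.9,-0.245,0,0,0,-0.556,0],[0.9,-0.245,0,0,0,-0.556,0],[0.9,-0.245,0,0,0,-0.556,0],[0.9,-0.245,0,0,0,-0.556,0],[0.9,-0.245,0,0,0,-0.556,0],[0.9,-0.245,0,0,0,-0.556,0]]}}

```text
clock: 29.98
eef_pos: [531.3, 240.7, 215.7]
eef_rot: [-3.141, 0.0, 1.565]
wrist_force: [0.3, 0.7, 0.5]
finger_gap: 94.0
finger_force: 0.0
```

{"fn": "jog_arm", "kwargs": {"series": [[0.892,-0.243,0,0,0,0,0],[0.892,-0.243,0,0,0,0,0],[0.892,-0.243,0,0,0,0,0],[0.892,-0.243,-0.2,0,0,0,0],[0.892,-0.243,-0.5,0,0,0,0],[0.892,-0.243,-0.7,0,0,0,0],[0.892,-0.243,-0.7,0,0,0,0]]}}

```text
clock: 30.57
eef_pos: [636.1, 210.8, 125.8]
eef_rot: [-3.133, 0.002, 1.575]
wrist_force: [0.1, -0.1, -0.6]
finger_gap: 94.2
finger_force: 0.0
```

Run:
```python
from h import *
import pickle
c=cam("wrist");save(c,"w11");s=manip.read_state();print(s["clock"],s["eef_pos"],s["eef_rot"])
h=cv2.cvtColor(c["frame"],cv2.COLOR_RGB2HSV).astype(int);e=proj(c,[638.4,211.4,62])[0];print(e)
m=cv2.morphologyEx(((h[:,:,1]<60)&(h[:,:,2]>130)).astype(np.uint8),cv2.MORPH_OPEN,np.ones((7,7)))
for q in cv2.findContours(m,0,1)[0]:
    if cv2.contourArea(q)>300: print(q.reshape(-1,2).mean(0).round(),cv2.fitEllipse(onz(c,q.reshape(-1,2),62)[:,:2].astype(np.float32)))
m=((h[:,:,0]>20)&(h[:,:,0]<32)&(h[:,:,1]>120)&(h[:,:,2]>120)).astype(np.uint8)
for q in cv2.findContours(m,0,1)[0]:
    if cv2.contourArea(q)>300: print("yel",q.reshape(-1,2).mean(0).round(),cv2.fitEllipse(onz(c,q.reshape(-1,2),62)[:,:2].astype(np.float32)))
```

```text
30.6167 [637.22633661 211.25212693 129.61568891] [-3.13707227e+00  1.20652440e-03  1.57384597e+00]
[322.82595253 201.63757635]
[323. 202.] ((638.0968627929688, 211.23707580566406), (43.06083679199219, 43.14492416381836), 139.3012237548828)
[15. 81.] ((390.7332458496094, 311.5009460449219), (18.722408294677734, 35.41883850097656), 109.93290710449219)
yel [308.  83.] ((626.401611328125, 309.0204162597656), (43.364646911621094, 43.55876159667969), 103.63571166992188)
```

{"fn": "jog_arm", "kwargs": {"series": [[0,0,-0.2,0,0,0,0],[0,0,-0.4,0,0,0,0],[0,0,-0.6,0,0,0,0],[0,0,-0.7,0,0,0,0],[0,0,-0.8,0,0,0,0],[0,0,-0.8,0,0,0,0]]}}

```text
clock: 31.12
eef_pos: [638.1, 211.6, 35.2]
eef_rot: [-3.141, 0.0, 1.571]
wrist_force: [-0.7, -0.0, -0.6]
finger_gap: 94.2
finger_force: 0.0
```

{"fn": "jog_arm", "kwargs": {"series": [[0,0,-0.1,0,0,0,0],[0,0,-0.2,0,0,0,0],[0,0,-0.3,0,0,0,0],[0,0,-0.36,0,0,0,0],[0,0,-0.38,0,0,0,0],[0,0,-0.38,0,0,0,0],[0,0,-0.38,0,0,0,0]]}}

```text
clock: 31.7
eef_pos: [638.5, 211.6, -9.4]
eef_rot: [3.141, -0.0, 1.569]
wrist_force: [0.2, -0.3, 0.6]
finger_gap: 94.3
finger_force: 0.0
```

{"fn": "jog_arm", "kwargs": {"series": [[0,0,0,0,0,0,1],[0,0,0,0,0,0,1],[0,0,0,0,0,0,1],[0,0,0,0,0,0,1],[0,0,0,0,0,0,1],[0,0,0,0,0,0,1],[0,0,0,0,0,0,1],[0,0,0,0,0,0,1]], "grip_force": 15}}

```text
clock: 32.37
eef_pos: [638.2, 211.5, -9.7]
eef_rot: [-3.141, 0.0, 1.569]
wrist_force: [0.3, 0.6, 1.3]
finger_gap: 47.7
finger_force: 15.0
```

{"fn": "jog_arm", "kwargs": {"series": [[0,0,0,0,0,0,1],[0,0,0,0,0,0,1],[0,0,0,0,0,0,1],[0,0,0,0,0,0,1]], "grip_force": 22}}

```text
clock: 32.7
eef_pos: [638.3, 211.5, -9.7]
eef_rot: [-3.141, -0.0, 1.569]
wrist_force: [-0.6, -0.0, 1.5]
finger_gap: 47.8
finger_force: 22.0
```

{"fn": "jog_arm", "kwargs": {"series": [[0,0,0.04,0,0,0,1],[0,0,0.1,0,0,0,1],[0,0,0.3,0,0,0,1],[0,0,0.6,0,0,0,1],[0,0,0.8,0,0,0,1],[0,0,0.8,0,0,0,1],[0,0,0.8,0,0,0,1]]}}

```text
clock: 33.28
eef_pos: [639.0, 211.7, 88.1]
eef_rot: [3.139, -0.001, 1.569]
wrist_force: [-0.5, -0.7, -1.6]
finger_gap: 47.7
finger_force: 22.0
```

{"fn": "jog_arm", "kwargs": {"series": [[0,-0.2,0,0,0,0,1],[0.05,-0.5,0,0,0,0,1],[0.1,-0.8,0,0,0,0,1],[0.1,-0.9,0,0,0,0,1],[0.1,-0.9,0,0,0,0,1]]}}

```text
clock: 33.7
eef_pos: [649.9, 100.4, 84.8]
eef_rot: [-3.139, 0.001, 1.566]
wrist_force: [0.6, 0.3, -1.5]
finger_gap: 47.6
finger_force: 22.0
```

{"fn": "jog_arm", "kwargs": {"series": [[0.05,-0.3,0,0,0,0,1],[0.1,-0.6,0,0,0,0,1],[0.102,-0.852,-0.1,0,0,0,1],[0.102,-0.852,-0.3,0,0,0,1],[0.102,-0.852,-0.5,0,0,0,1],[0.102,-0.852,-0.65,0,0,0,1],[0.102,-0.852,-0.7,0,0,0,1],[0.102,-0.852,-0.7,0,0,0,1]]}}

```text
clock: 34.37
eef_pos: [661.3, 2.3, 0.0]
eef_rot: [-3.138, -0.0, 1.57]
wrist_force: [0.1, 0.5, -1.2]
finger_gap: 47.6
finger_force: 22.0
```

{"fn": "jog_arm", "kwargs": {"series": [[0,0,0,0,0,0,1],[0,0,-0.03,0,0,0,1],[0,0,-0.05,0,0,0,1],[0,0,-0.065,0,0,0,1],[0,0,-0.065,0,0,0,1],[0,0,-0.065,0,0,0,1]]}}

```text
clock: 34.87
eef_pos: [662.6, 1.3, -5.4]
eef_rot: [3.141, -0.0, 1.569]
wrist_force: [0.5, -0.2, -0.9]
finger_gap: 47.3
finger_force: 22.0
```

{"fn": "jog_arm", "kwargs": {"series": [[0,0,-0.004,0,0,0,1],[0,0,-0.008,0,0,0,1],[0,0,-0.012,0,0,0,1],[0,0,-0.012,0,0,0,1],[0,0,-0.012,0,0,0,1]]}}

```text
clock: 35.28
eef_pos: [662.6, 1.3, -6.7]
eef_rot: [3.141, 0.0, 1.569]
wrist_force: [-1.5, 0.3, 2.1]
finger_gap: 47.8
finger_force: 22.0
```

Contact felt. Release, rise and look at everything from above.

{"fn": "jog_arm", "kwargs": {"series": [[0,0,0,0,0,0,0.4],[0,0,0,0,0,0,0.3],[0,0,0,0,0,0,0.2],[0,0,0,0,0,0,0],[0,0,0,0,0,0,0],[0,0,0,0,0,0,0],[0,0,0,0,0,0,0],[0,0,0,0,0,0,0]]}}

```text
clock: 35.95
eef_pos: [662.6, 1.3, -7.0]
eef_rot: [-3.142, 0.0, 1.569]
wrist_force: [0.2, -0.6, 0.2]
finger_gap: 93.7
finger_force: 0.0
```

{"fn": "jog_arm", "kwargs": {"series": [[0,0,0.1,0,0,0,0],[0,0,0.3,0,0,0,0],[0,0,0.6,0,0,0,0],[0,0,1,0,0,0,0],[0,0,1,0,0,0,0]]}}

```text
clock: 36.37
eef_pos: [665.2, 1.2, 121.9]
eef_rot: [3.131, 0.001, 1.569]
wrist_force: [0.4, -0.1, 0.8]
finger_gap: 93.9
finger_force: 0.0
```

{"fn": "jog_arm", "kwargs": {"series": [[-0.5,0,1,0,0,-0.5,0],[-1,0,1,0,0,-0.5,0],[-1,0,1,0,0,-0.5,0],[-1,0,1,0,0,-0.5,0],[-1,0,1,0,0,-0.5,0],[-1,0,1,0,0,-0.5,0],[-1,0,1,0,0,-0.5,0],[-1,0,1,0,0,-0.5,0]]}}

```text
clock: 37.03
eef_pos: [542.4, 1.3, 234.3]
eef_rot: [3.14, -0.001, 0.782]
wrist_force: [-0.3, 0.2, -0.8]
finger_gap: 94.1
finger_force: 0.0
```

{"fn": "jog_arm", "kwargs": {"series": [[-0.5,0,0.4,0,0,-0.5,0],[-0.5,0,0.4,0,0,-0.5,0],[-0.5,0,0.4,0,0,-0.5,0],[-0.5,0,0.4,0,0,-0.5,0],[-0.5,0,0.4,0,0,-0.5,0],[-0.5,0,0.4,0,0,-0.5,0],[-0.5,0,0.4,0,0,-0.5,0],[-0.5,0,0.4,0,0,-0.5,0]]}}

```text
clock: 37.7
eef_pos: [482.5, 1.3, 281.4]
eef_rot: [3.142, -0.0, -0.001]
wrist_force: [0.9, -0.4, -0.8]
finger_gap: 94.1
finger_force: 0.0
```

Run:
```python
from h import *
import pickle
c=cam("wrist");save(c,"w12");pickle.dump(c,open("w12.pkl","wb"));s=manip.read_state();print(s["clock"],s["eef_pos"],s["eef_rot"],s["wrist_force"])
h=cv2.cvtColor(c["frame"],cv2.COLOR_RGB2HSV).astype(int)
m=cv2.morphologyEx(((h[:,:,1]<60)&(h[:,:,2]>130)).astype(np.uint8),cv2.MORPH_OPEN,np.ones((5,5)))
for q in cv2.findContours(m,0,1)[0]:
    if cv2.contourArea(q)>300: print(q.reshape(-1,2).mean(0).round(),[(z,np.round(cv2.fitEllipse(onz(c,q.reshape(-1,2),z)[:,:2].astype(np.float32))[0],1),np.round(cv2.fitEllipse(onz(c,q.reshape(-1,2),z)[:,:2].astype(np.float32))[1],1)) for z in(65,98)])
im=c["frame"][:,:,::-1].copy()
for p in proj(c,[[448,-165.6,3],[612,-197,3],[662.5,1.3,3],[363.5,306.3,3]]): cv2.drawMarker(im,tuple(int(i) for i in p),(0,0,255),0,6)
t=cam("top")["frame"][130:290,150:470][:,:,::-1]
o=np.vstack([cv2.resize(im[:230],(640,230)),cv2.resize(t,(640,320),interpolation=cv2.INTER_CUBIC)]);cv2.imwrite("pics/fin.png",o)
```

```text
37.75 [482.534652     1.2533563  281.35602863] [ 3.14152678e+00 -3.05052558e-04  1.14461372e-03] [ 0.32866317 -0.01765613 -0.2415068 ]
[110. 247.] [(65, array([369.7, 305. ]), array([26.9, 76.2])), (98, array([384.8, 281.2]), array([24.8, 70.2]))]
[497.  65.] [(65, array([ 616.9, -215.8]), array([58. , 60.4])), (98, array([ 612.6, -198.8]), array([53.5, 55.7]))]
[321.  22.] [(65, array([664.4,   1.3]), array([42.7, 43.3])), (98, array([656.4,   1.2]), array([39.4, 39.9]))]
```

View pics/fin.png

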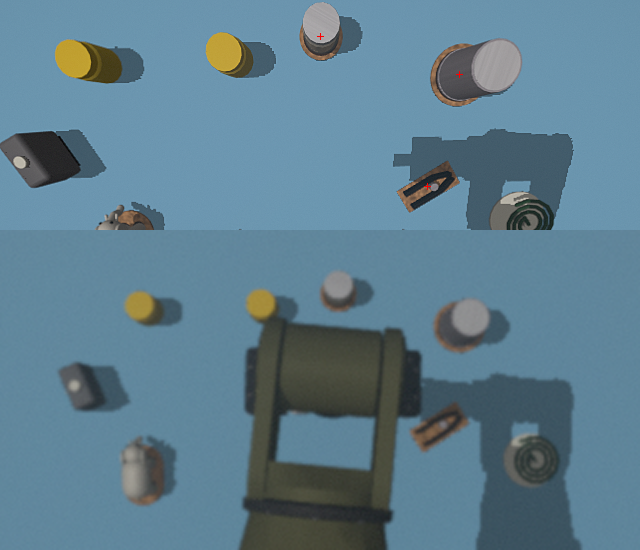

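The final view shows every item centred on its own mat: jar at (321,30), tumbler (460,75), clip (428,186) and elephant (142,470 in the top view). The clock and coil stand have not moved. The measured offsets are all about 3 mm or less, and the arm is clear, so I'll hand in.

```bash
python3 -c "
from cell import manip
print(manip.sign_off())"
```

```text
the job is handed in; nothing more can be done
None
```

I placed the tumbler, jar, elephant and clip on their own mats and handed the job in at about 38 s; by my measurements each is within about 4 mm of centre, the elephant and clip lie along their mats, and the clock and coil stand look unmoved, but the hand-in gave no verdict.

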